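Turn mount plates for masking and change the tape roll

ROBOT

A 6-joint arm with a two-finger parallel gripper is mounted at the origin on the work surface. World frame = base frame: x ahead of the robot, y to its left, z up, the work surface at z = 0. Lengths are in m, angles in rad, forces in N, time in s.
With the tool pointing down it reaches from about 0.25 to 0.725 m from the base axis. Payload 4 kg.
Tool frame: the origin (TCP) lies at the very end of the fingers, on their centre line; the grasp point (between the pads) lies hold_point_z behind it (hold_point_z is the distance from the TCP to the grasp point, in m); z points along the fingers, x is the direction in which the jaws open and shut, and the axes are right-handed (so a half turn about z gives the same grasp; the last joint's range is limited). The gripper opens to 85 mm and grips with 20 to 120 N. Pads are 22 mm wide; open, the fingers measure 114 mm over their backs; the gripper's body (76 mm by 85 mm) begins 54 mm behind the grasp point. The pads swing forward as they close: fully open they stand 13 mm farther back than shut.
Start: joints at [-1.243, 0.241, 0.005, 1.335, 0, 1.571], TCP at [0.161, -0.473, 0.231] pointing down, gripper open.
Joint ranges: [-2.72, 2.72], [-1.05, 1.87], [-1.09, 1.28], [-1.99, 2.15], [-1.42, 1.44], [-3.14, 3.14]. Speed limits (rad/s): [2.79, 2.79, 3.14, 3.14, 3.14, 3.14].

INTERFACE

Orientations are given as [roll, pitch, yaw] about the fixed x, y, z axes, in that order (R = Rz(yaw) Ry(pitch) Rx(roll)).
In Python, from rig import read_state, capture, get_calibration, sign_off, hold_point_z gives the robot as it stands. The module is installed in compiled form; this text tells all that it offers.
- The arm moves only by the tool servo_tool, never from a script. Its argument "plan" is one flat list of numbers, 7 for each row, row after row: the shift along the tool's x, y, z in cm, then the turn, a rotation vector about the tool's x, y, z in degrees, then the finger opening in cm, from 0 to 8.54. A call has 1 to 20 rows; each row shifts and turns the commanded pose from where the row before left it, along the tool's axes as they then stand; what a row does not reach is not made up. A row lasts 1/10 s, in which the tool goes at most 50 mm and 8.59 degrees, less where a joint would pass 70% of its speed; a pose out of reach is approached as far as the arm can. A call is refused whole if a number of a shift passes 5 or a number of a turn 8.59, either way. A call with a gripper value outside its range is refused whole. The fingers move at their own pace and stop on an object; "force" is the grip in N (left out, the last holds). Time passes only in rows, so rows that do not move let the fingers close. It gives the time, the measured TCP pose, the force and the opening at its end, in the units of the state.
- read_state(): the state, without advancing time (a new reading comes with each control period).
- capture(name): name is "side" or "top" or "wrist"; returns the picture (420x560x3 uint8, red, green, blue); there is no depth.
- get_calibration(name): a dict with "fx", "fy", "cx", "cy" (pixels), "extrinsics" (4x4, takes a point from world to camera coordinates). Camera axes: x right, y up, looking along -z (the intrinsics and any distortion apply to the point x, -y, -z); pixel columns grow to the right and rows downward; lengths in m; the calibration is good to about 2 mm. A picture is of the moment at which its call begins: read the wrist's pose just before it. get_calibration takes no time and is no camera call; for the wrist camera it gives the pose at the moment of the call.
- sign_off(): hands the job in, once; it reports no verdict.
The state is a dict: "clock": time; "joints": joint angles; "joint_velocities": joint speeds; "joint_efforts": joint torques, N m; "position": TCP position; "eef_rot": TCP orientation; "contact_force": force on the tool from outside, world axes, zero at the start; "torque": the same for the moment, N m; "opening": opening from 0.0 (shut) to 1.0 (fully open).
Only numpy, scipy, OpenCV 4.12 (cv2) and the standard library are available. Lean on these libraries where they do the work, as an engineer would, in place of code of your own. Each camera call takes 0.05 s, during which the arm holds its last target.

TASK

Get the masking station ready: drop the empty cardboard core from the tape spindle into the orange bin and put the green tape roll on the spindle, upright and right down on its base. Lay all the purple-topped mount plates flat and side by side, purple face up, on the floor of the turning tray while it is down, let go, and only then swing the tray all the way over by its side pin, so that they all tumble onto the white wall and come to rest there bare face up. Then lay them back flat on the green-blue mat, bare face up, swing the empty tray fully back down, and leave the other things on the bench alone.

Things in the scene. Friction and masses are not known exactly. Their poses are not given: they have to be found in the camera images.
- tray (a joint): hinge angle (rad) of the L-shaped turning tray: 0 = down (floor level, white wall upright), 1.85 = tipped towards the robot onto its stop (106 degrees: the white wall is the lower side, sloping 16 degrees down to the robot). 0.6 kg, damping 0.4 N m s/rad, friction 0.15 N m; let go before half way it sinks back, beyond that it sinks on over. Plates slide to the wall at 30 to 45 degrees and fall over onto it past about 100
- tray_hinge (a point): middle of the tray's hinge line, where floor and white wall meet; fixed, 56 mm above the table. Axes of the stand: x from the tray's rim edge (far from the robot) towards the white wall side (near the robot), y along the hinge line, z up. At angle 0 the floor's top reaches from here to x = -160 mm at this height and the wall's inner face is at x = 0. A positive angle turns about +y: the rim edge goes up and over towards +x
- tray_load (a point): middle of the top of the tray's aluminium floor (160 mm deep, 270 mm wide, 6 mm thick, side rims 18 mm, rim opposite the wall 8 mm), 80 mm from the hinge line; turns with the tray. x along the floor to the white wall, z out of the floor, y along the hinge line
- tray_catch (a point): middle of the inner face of the white wall (270 mm wide, 102 mm high, side rims 17 mm, a lip standing 12 mm out along its top), 51 mm from the hinge line; turns with the tray, axes parallel to tray_load's (x into the wall, z along the wall away from the floor)
- tray_pin (a point): middle of the pin for swinging the tray: round dark steel, 14 mm diameter, sticks out 60 mm from the tray's +y side (the robot's right) parallel to the hinge, with a red end knob of 24 mm. This point is 30 mm out from the side, 110 mm from the hinge along the floor, 6 mm above floor level; turns with the tray. A gripper pointing down can pinch it across and stay pointing down while the pin turns between the fingers
- plate0: mount plate of aluminium, 80 x 40 x 12 mm, 105 g, one face purple and the other bare; some may be absent. Origin at its centre, x along its length, y across its width, z out of the purple face. Starts purple face up on a dark green-blue mat, 4 mm thick, on the table
- plate1: mount plate of aluminium, 80 x 40 x 12 mm, 105 g, one face purple and the other bare; some may be absent. Origin at its centre, x along its length, y across its width, z out of the purple face. Starts purple face up on a dark green-blue mat, 4 mm thick, on the table
- plate2: mount plate of aluminium, 80 x 40 x 12 mm, 105 g, one face purple and the other bare; some may be absent. Origin at its centre, x along its length, y across its width, z out of the purple face. Starts purple face up on a dark green-blue mat, 4 mm thick, on the table
- mat: dark green-blue bench mat, 310 x 140 x 4 mm, fixed to the table. Origin at the centre of its underside, x along its length
- spindle: tape spindle: round dark steel base of 90 mm diameter, 12 mm thick, fixed to the table, with an upright steel rod of 26 mm diameter rising 62 mm above the base, tapered over its top 7 mm. Origin at the centre of the base's underside, z up
- core: empty cardboard tape core: tube of outer diameter 42 mm, inner 34 mm, 48 mm high, 20 g. Origin at the centre of its lower end, z along its axis. Starts standing on the spindle's base, round the rod
- core_mid (a point): middle of the empty core, on its axis, 24 mm from either end
- roll: new roll of green tape: ring of outer diameter 60 mm, hole 34 mm, 48 mm high, 90 g, starts standing on the table. Origin at the centre of its lower end, z along its axis
- bin: open orange scrap bin, 110 x 110 x 50 mm, walls and floor 4 mm, fixed to the table. Origin at the centre of its underside
- pulley: bystander: aluminium belt pulley, 64 mm across, 20 mm high, lying flat, far right
- driver: bystander: screwdriver, 180 mm long, lying at the far side
- motor: bystander: black motor block with aluminium top, 62 x 62 x 120 mm, standing far left
- oil: bystander: white bottle, 130 mm tall, far left
- wrench: bystander: wrench, 170 mm long, at the far side
- carriage: bystander: steel bearing carriage, 90 x 50 x 24 mm, far left
- carton: bystander: cardboard carton, 80 x 100 x 60 mm, on the right
Not all that is in view belongs to the job. What is shaped like the plate0 but pink or red is not meant.

How it is judged:
By the outcome, as a careful person would: the job done as asked, in the order asked, and still so for the second after the job is handed in, with the robot touching nothing.
Of plate0, plate1, plate2 only 2 to 3 are there at a start; the rules pass over those that are not, and their reading is None.
At some moment in a run one of roll may be knocked a few centimetres aside while the robot is not near it.
Once in a run the grip may slacken for a moment while it holds something.
It also fails if it takes over 210 s, if anything falls off the work surface, if the arm or the gripper's body presses on something with over 40 N, if the wrist force passes 120 N, or if a joint passes its speed limit or range.

## Working session

There is one attempt and no reset: what is moved stays moved. The work goes in short steps, Python scripts to look and compute and a tool call to move; the robot and the scene stay as the last step left them, time stands still between calls to the robot, and variables do not carry over. Pictures are saved under pics/ and viewed, and the job is handed in when it is done.

Besides the shell and the picture viewer there is one more tool, called after "Call:" as a command line: name --argument value ..., lists and objects as JSON in quotes. servo_tool: Moves the arm, as the interface text tells. Its arguments: {"type":"object","properties":{"plan":{"type":"array"},"force":{"type":"number"}},"required":["plan"]}

```bash
mkdir -p pics; ls; python3 - <<'E'
from rig import *
import rig,cv2
s=read_state(); print(s); print(hold_point_z if not callable(hold_point_z) else hold_point_z())
for n in ("side","top","wrist"):
    im=capture(n); cv2.imwrite(f"pics/{n}0.png",im[:,:,::-1]); c=get_calibration(n); print(n,c)
E
```

```text
pics
{'clock': 0.0, 'joints': array([-1.24299018e+00,  2.41401450e-01,  3.70819934e-03,  1.33523040e+00,
        5.24267698e-06,  1.57080412e+00]), 'joint_velocities': array([-0.00023195,  0.00120976,  0.0008585 , -0.00187868, -0.00058113,
       -0.00186496]), 'joint_efforts': array([ 4.64809982e-04, -3.72321188e+01,  2.52405560e+01,  1.68497855e-02,
        6.37923540e-05,  5.31661371e-06]), 'position': array([ 0.16077482, -0.47275723,  0.23041263]), 'eef_rot': array([-3.14158743e+00,  2.12732693e-03, -1.24299797e+00]), 'contact_force': array([0.29586839, 0.44492724, 0.25243558]), 'torque': array([ 0.00677021, -0.00233464, -0.02018449]), 'opening': 1.000256836254315}
0.0187
side {'fx': 439.66847218522895, 'fy': 439.66847218522895, 'cx': 278.8658479323355, 'cy': 217.0019716840074, 'extrinsics': array([[ 0.99747586, -0.0693599 ,  0.01520215, -0.50474741],
       [ 0.03036902,  0.61024886,  0.79162747, -0.08067795],
       [-0.0641843 , -0.78916762,  0.6108149 , -1.60399711],
       [ 0.        ,  0.        ,  0.        ,  1.        ]])}
top {'fx': 467.5081017488827, 'fy': 467.5081017488827, 'cx': 279.08713459769393, 'cy': 209.49192770477075, 'extrinsics': array([[ 2.25181813e-02, -9.99746124e-01, -7.87181357e-04,
        -2.29965617e-02],
       [ 9.95835939e-01,  2.23605210e-02,  8.83786744e-02,
        -5.06315021e-01],
       [-8.83386354e-02, -2.77403050e-03,  9.96086638e-01,
        -1.54507545e+00],
       [ 0.00000000e+00,  0.00000000e+00,  0.00000000e+00,
         1.00000000e+00]])}
wrist {'fx': 331.9006843545161, 'fy': 331.9006843545161, 'cx': 278.52630934022704, 'cy': 207.73512556705865, 'extrinsics': array([[ 0.3224348 , -0.94659015, -0.00170057, -0.49871106],
       [ 0.90919485,  0.31019591, -0.27774669,  0.03612829],
       [ 0.26343979,  0.08800905,  0.96065284, -0.37919639],
       [ 0.        ,  0.        ,  0.        ,  1.        ]])}
```

View pics/top0.png

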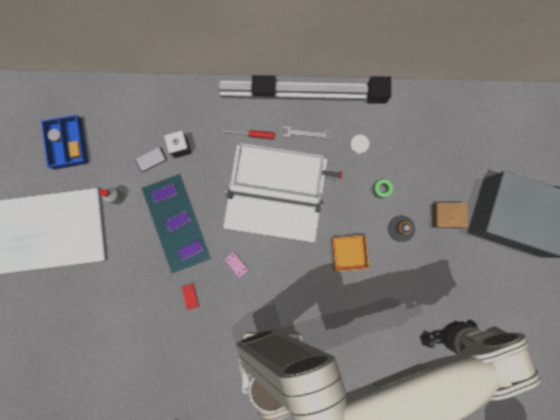

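View pics/side0.png

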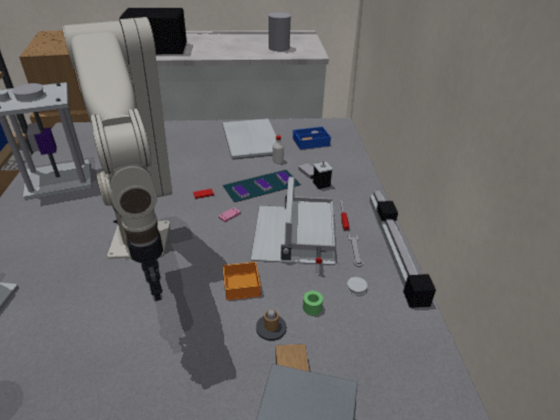

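View pics/wrist0.png

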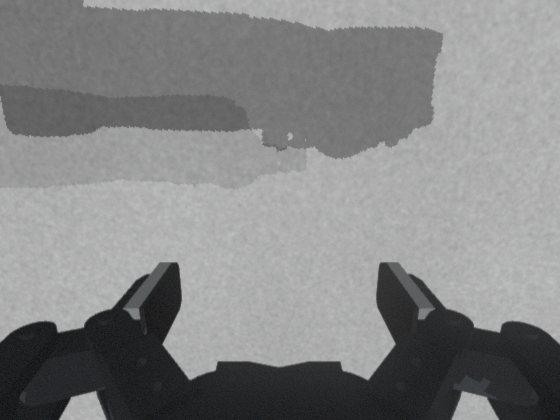

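Top view: purple plates at (164,193), (178,221) and (191,250). The look-alikes are pink at (235,264) and red at (190,297), and I'll leave both alone. The green roll is at (383,188), the core on the spindle at (404,228), the bin at (350,252), the tray at (278,172) and the pin knob at (340,175).

```bash
cat > h.py <<'E'
import numpy as np,cv2
from rig import *
from scipy.spatial.transform import Rotation as R
def cal(n): return get_calibration(n)
def ray(c,uv):
    E=c["extrinsics"];Rm=E[:3,:3];t=E[:3,3]
    d=np.array([(uv[0]-c["cx"])/c["fx"],-(uv[1]-c["cy"])/c["fy"],-1.0])
    return -Rm.T@t, Rm.T@d
def onz(c,uv,z):
    o,d=ray(c,uv); return o+d*(z-o[2])/d[2]
def proj(c,p):
    E=c["extrinsics"];q=E[:3,:3]@np.array(p)+E[:3,3]
    return np.array([c["cx"]-c["fx"]*q[0]/q[2], c["cy"]+c["fy"]*q[1]/q[2]])
def tri(c1,u1,c2,u2):
    o1,d1=ray(c1,u1);o2,d2=ray(c2,u2)
    s=np.linalg.lstsq(np.c_[d1,-d2],o2-o1,rcond=None)[0]
    a=o1+d1*s[0];b=o2+d2*s[1]; return (a+b)/2,np.linalg.norm(a-b)
def save(n,im,crop=None,k=1):
    if crop: u0,v0,u1,v1=crop; im=im[v0:v1,u0:u1]
    im=cv2.resize(im,None,fx=k,fy=k,interpolation=cv2.INTER_CUBIC)
    cv2.imwrite("pics/"+n+".png",im[:,:,::-1])
def hsv(im): return cv2.cvtColor(im,cv2.COLOR_RGB2HSV)
def blobs(im,lo,hi,amin=30):
    m=cv2.inRange(hsv(im),np.array(lo),np.array(hi))
    cs,_=cv2.findContours(m,cv2.RETR_EXTERNAL,cv2.CHAIN_APPROX_NONE)
    return [c for c in cs if cv2.contourArea(c)>=amin]
def rect_on(c,con,z):
    P=np.array([onz(c,p[0],z)[:2] for p in con.astype(float)],dtype=np.float32)*1000
    (cx,cy),(w,h),a=cv2.minAreaRect(P)
    if w<h: w,h=h,w;a+=90
    a=(a+90)%180-90
    return cx,cy,w,h,a
E
python3 - <<'E'
from h import *
im=capture("top");c=cal("top");np.set_printoptions(precision=4,suppress=True)
for n,lo,hi,z in (("purple",(120,80,60),(150,255,255),.016),("mat",(80,60,30),(105,255,110),.004),("green",(50,100,80),(75,255,255),.048),("bin",(8,150,120),(22,255,255),.05),("red",(0,130,90),(7,255,255),.062)):
    for k in blobs(im,lo,hi,12):
        print(n,k.mean((0,1)),cv2.contourArea(k),np.round(rect_on(c,k,z),1))
save("t1",im,(210,60,440,280),3.4/1.0*0.75)
save("t2",im,(130,130,260,320),3)
E
```

```text
purple [190.2034 249.339 ] 259.5 [366.8 282.4  80.3  39.  -62. ]
purple [177.2456 220.7018] 245.5 [462.  329.2  80.1  40.2 -57.4]
purple [163.7458 192.6441] 244.5 [555.8 379.3  80.7  40.1 -66.6]
mat [175.4852 223.2278] 3445.5 [455.3 338.2 305.3 135.5  21.9]
bin [349.6371 252.879 ] 951.0 [ 367.5 -244.6  106.5  104.4  -84. ]
red [189.625  296.2031] 234.0 [215.8 269.2  74.3  37.   15.3]
red [103.3333 192.1429] 34.5 [547.8 565.3  23.   20.2 -86.8]
red [260.7818 134.0909] 115.5 [752.5  54.   81.2  20.2  86. ]
```

View pics/t1.png

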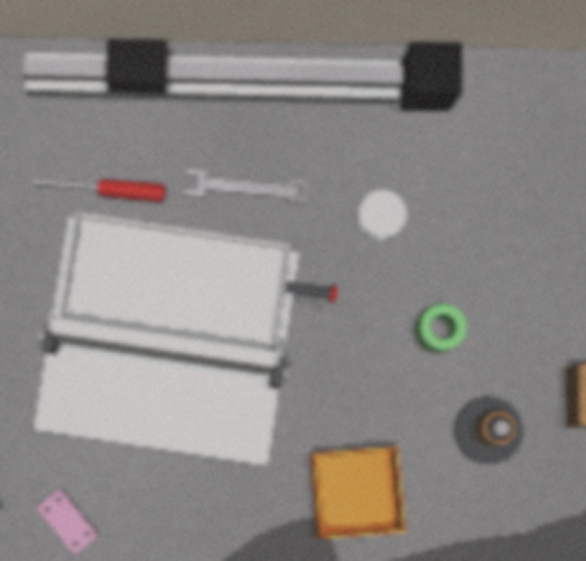

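View pics/t2.png

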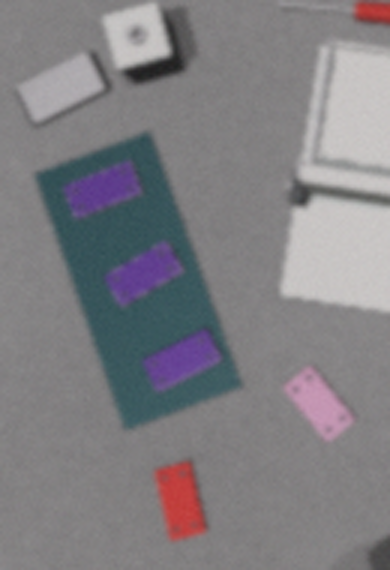

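```bash
python3 - <<'E'
from h import *
np.set_printoptions(precision=4,suppress=True)
im=capture("top");c=cal("top");sd=capture("side");cs=cal("side")
H=hsv(im);print(H[188,376],H[183,376],H[230,404],H[228,410],H[228,405],H[240,400])
for k in blobs(im,(45,60,60),(75,255,255),30):
    print("green",cv2.contourArea(k),np.round(rect_on(c,k,.048),1))
for k in blobs(sd,(45,60,60),(75,255,255),30): print("side green",k.mean((0,1)),rect_on(cs,k,.024))
for k in blobs(im,(8,60,30),(20,255,255),10): print("brown",k.mean((0,1)),cv2.contourArea(k),np.round(rect_on(c,k,.060),1))
# dark base
m=(H[...,2]<85).astype(np.uint8)*255
m[:, :385]=0;m[:,425:]=0;m[:210]=0;m[245:]=0
cc,_=cv2.findContours(m,cv2.RETR_EXTERNAL,cv2.CHAIN_APPROX_NONE)
for k in cc:
    if cv2.contourArea(k)>100: print("base",cv2.contourArea(k),np.round(rect_on(c,k,.012),1), cv2.minEnclosingCircle(k))
f=lambda x,y:(210+x/2.55,60+y/2.55)
for n,p,z in (("core top",(498,428),.06),("base",(488,430),.012),("knob",(334,293),.062),("pin root",(290,288),.062)):
    print(n,f(*p),onz(c,f(*p),z))
save("s1",sd,(210,150,400,350),4)
save("t3",im,(215,130,355,250),5.5)
E
```

```text
[ 58  85 183] [ 57  82 147] [170   8  95] [ 10  46 116] [158   7 152] [120   6  84]
green 250.0 [ 583.6 -352.4   62.8   57.7  -63.3]
side green [312.3846 302.4154] (583.6578369140625, -356.7109680175781, 96.98189544677734, 58.75914001464844, 81.57637023925781)
brown [350.1353 252.9699] 1188.5 [ 368.  -244.2  117.7  113.9  -84.3]
brown [404.1951 227.561 ] 147.5 [ 453.7 -420.2   45.6   42.6  -90. ]
brown [450.1351 214.8559] 832.5 [ 499.6 -569.6  115.3   81.9  -88.7]
brown [ 73.3636 149.0227] 130.0 [688.7 674.   51.3  33.5  11.4]
base 246.5 [ 451.6 -418.9   78.8   74.5   12. ] ((400.6833190917969, 228.23333740234375), 12.426753044128418)
core top (405.29411764705884, 227.84313725490196) [ 0.4526 -0.4244  0.06  ]
base (401.37254901960785, 228.62745098039215) [ 0.4523 -0.4241  0.012 ]
knob (340.98039215686276, 174.90196078431373) [ 0.6219 -0.2127  0.062 ]
pin root (323.72549019607845, 172.94117647058823) [ 0.6272 -0.1558  0.062 ]
```

View pics/s1.png

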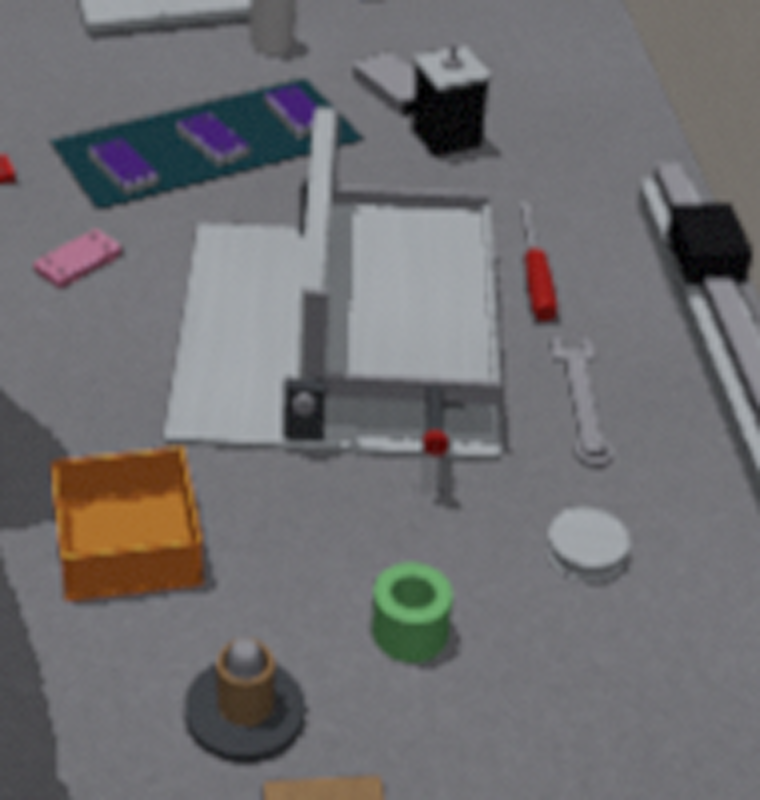

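View pics/t3.png

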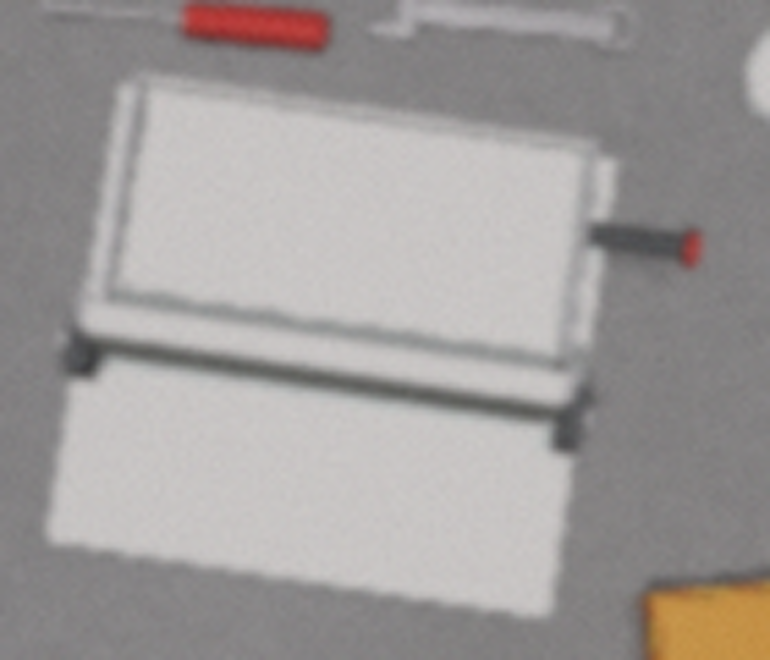

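```bash
cat >> h.py <<'E'
def plan(p=None,yaw=None,rot=None,grip=8.5,v=4.0,w=8.0,start=None):
    """print rounded rows from current (or start=(pos,rotvecR)) to target"""
    s=read_state()
    if start is None: P=s["position"].copy();Q=R.from_euler("xyz",s["eef_rot"])
    else: P,Q=start[0].copy(),start[1]
    p=P if p is None else np.array(p,float)
    if rot is None: rot=R.from_euler("xyz",[np.pi,0,np.radians(yaw)]) if yaw is not None else R.from_euler("xyz",[np.pi,0,Q.as_euler("xyz")[2]])
    tot=(Q.inv()*rot).as_rotvec(); a=np.degrees(np.linalg.norm(tot)); d=np.linalg.norm(p-P)
    n=max(1,int(np.ceil(d/(v/100)-1e-6)),int(np.ceil(a/w-1e-6)))
    P0=P.copy();Q0=Q;rows=[]
    for i in range(1,n+1):
        gp=P0+(p-P0)*i/n; gq=Q0*R.from_rotvec(tot*i/n)
        dx=np.round(Q.inv().apply(gp-P)*100,2); dr=np.round(np.degrees((Q.inv()*gq).as_rotvec()),2)
        P=P+Q.apply(dx/100);Q=Q*R.from_rotvec(np.radians(dr))
        rows.append([*dx,*dr,grip])
    print(n,"rows:",", ".join("%g"%(x+0) for r in rows for x in r))
    return P,Q
def st():
    s=read_state();print("t %.1f"%s["clock"],"p",np.round(s["position"],4),"rpy",np.round(np.degrees(s["eef_rot"]),1),"F",np.round(s["contact_force"],1),"op %.2f"%(s["opening"]*8.54),"j",np.round(s["joints"],2))
    return s
E
python3 - <<'E'
from h import *
c=cal("wrist");o,_=ray(c,(278,208));print("cam",o); 
s=st();Rm=R.from_euler("xyz",s["eef_rot"]); print("cam in tool",Rm.inv().apply(o-s["position"]),"axis",Rm.inv().apply(ray(c,(278.5,207.7))[1]))
print("opt axis hits z=.05 in tool:",Rm.inv().apply(onz(c,(278,208),.05)-s["position"]))
plan([.40,-.385,.25],yaw=-45)
E
```

```text
cam [ 0.22789649 -0.45004708  0.37383763]
t 0.3 p [ 0.1609 -0.4732  0.231 ] rpy [180.    0.  -71.2] F [0.  0.2 0.1] op 8.55 j [-1.24  0.24  0.    1.34 -0.    1.57]
cam in tool [-0.00045109 -0.0708768  -0.14284775] axis [-3.73156549e-05  2.77609536e-01  9.60694000e-01]
opt axis hits z=.05 in tool: [-0.00097147  0.02302049  0.18099388]
7 rows: -0.09, -3.64, -0.27, 0, 0.01, -3.75, 8.5, 0.14, -3.64, -0.27, 0, 0, -3.74, 8.5, 0.38, -3.62, -0.27, 0, 0.01, -3.75, 8.5, 0.62, -3.59, -0.28, 0, 0, -3.74, 8.5, 0.85, -3.54, -0.27, 0, 0.01, -3.75, 8.5, 1.08, -3.47, -0.27, -0.01, 0, -3.74, 8.5, 1.31, -3.4, -0.27, 0, 0.01, -3.75, 8.5
```

Call:
servo_tool --plan '[-0.1,-3.64,-0.27,0,0,-3.75,8.5,0.14,-3.64,-0.27,0,0,-3.75,8.5,0.38,-3.62,-0.27,0,0,-3.75,8.5,0.62,-3.6,-0.28,0,0,-3.75,8.5,0.85,-3.54,-0.27,0,0,-3.75,8.5,1.08,-3.47,-0.27,0,0,-3.75,8.5,1.3,-3.4,-0.27,0,0,-3.75,8.5,3,-0.5,0,0,0,0,8.5,3,-0.5,0,0,0,0,8.5,0,0,0,0,0,0,8.5,0,0,0,0,0,0,8.5]' --force 30

```text
clock: 1.4
position: [0.4495, -0.42, 0.2492]
eef_rot: [3.141, 0.002, -0.784]
contact_force: [-0.6, 0.3, -0.5]
opening: 0.998
```

```bash
python3 - <<'E'
from h import *
st();c=cal("wrist");im=capture("wrist");save("w1",im)
for n,p in (("base",(.452,-.424,.012)),("roll",(.5836,-.3524,.048))): print(n,proj(c,p))
E
```

```text
t 1.4 p [ 0.4495 -0.42    0.2492] rpy [ 1.80e+02  1.00e-01 -4.49e+01] F [-0.6  0.3 -0.5] op 8.53 j [-0.75  0.47  0.39  1.49 -0.    1.6 ]
base [283.09183544 176.44848329]
roll [329.67043717  32.17522322]
```

View pics/w1.png

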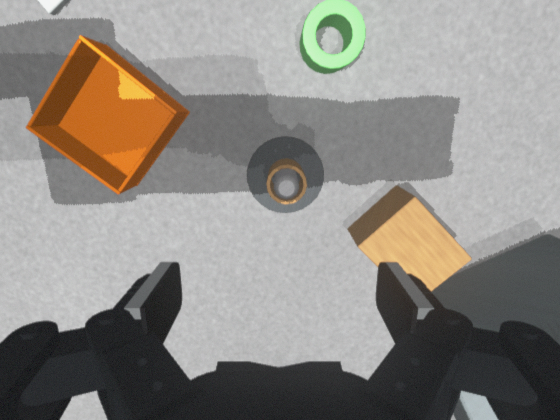

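```bash
python3 - <<'E'
from h import *
np.set_printoptions(precision=4,suppress=True)
c=cal("wrist");im=capture("wrist");save("w1c",im,(235,130,335,220),6)
print(onz(c,(285.5,175),.012),onz(c,(286.5,183),.06),onz(c,(287.5,187),.074))
for k in blobs(im,(45,60,60),(75,255,255),300): print("roll",rect_on(c,k,.048),onz(c,cv2.minEnclosingCircle(k)[0],.024))
H=hsv(im);m=(H[...,2]<90).astype(np.uint8);
E
```

```text
[ 0.4547 -0.4248  0.012 ] [ 0.4552 -0.4244  0.06  ] [ 0.4549 -0.4257  0.074 ]
roll (582.4605712890625, -357.2707214355469, 61.32158279418945, 61.074913024902344, 45.028385162353516) [ 0.5877 -0.3533  0.024 ]
```

View pics/w1c.png

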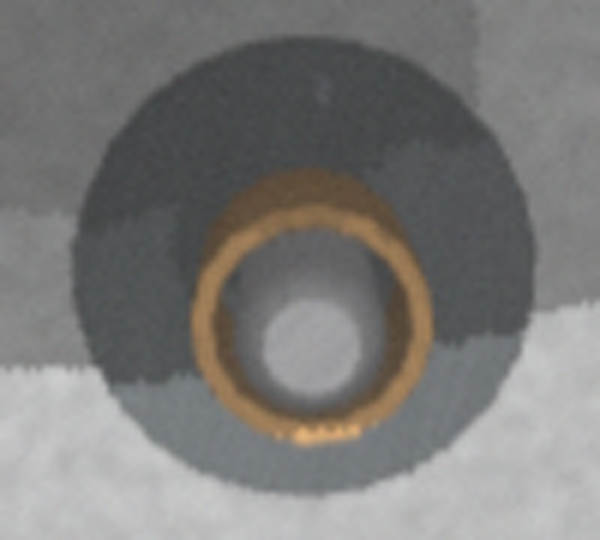

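```bash
python3 - <<'E'
from h import *
plan([.455,-.425,.09],yaw=-45); 
E
```

```text
5 rows: 0.16, -0.02, 3.21, 0, 0.01, 0, 8.5, 0.17, -0.01, 3.2, 0, 0.01, 0, 8.5, 0.16, -0.02, 3.21, 0, 0.01, 0.01, 8.5, 0.16, -0.01, 3.2, 0, 0.02, 0, 8.5, 0.16, -0.02, 3.21, 0, 0.01, 0, 8.5
```

Call:
servo_tool --plan '[0.16,-0.02,3.2,0,0,0,8.5,0.16,-0.02,3.2,0,0,0,8.5,0.16,-0.02,3.2,0,0,0,8.5,0.16,-0.02,3.2,0,0,0,8.5,0.16,-0.02,3.2,0,0,0,8.5,0,0,2.1,0,0,0,7,0,0,2.1,0,0,0,7,0,0,2,0,0,0,7,0,0,0,0,0,0,5,0,0,0,0,0,0,2,0,0,0,0,0,0,2,0,0,0,0,0,0,2,0,0,0,0,0,0,2,0,0,0,0,0,0,2]' --force 25

```text
clock: 2.9
position: [0.4564, -0.4256, 0.0292]
eef_rot: [-3.142, -0.002, -0.785]
contact_force: [-0.7, -0.1, 3.8]
opening: 0.492
```

```bash
python3 - <<'E'
from h import *
st();save("w2",capture("wrist"));P,Q=plan([.455,-.425,.125],yaw=-45,grip=2,v=3);plan([.370,-.246,.125],yaw=-45,grip=2,start=(P,Q))
E
```

```text
t 2.9 p [ 0.4564 -0.4256  0.0292] rpy [-1.8e+02 -1.0e-01 -4.5e+01] F [-0.7 -0.1  3.8] op 4.20 j [-0.75  0.63  0.06  1.   -0.    1.61]
4 rows: -0.03, 0.01, -2.4, 0, -0.02, 0.01, 2, -0.03, 0.02, -2.39, 0, -0.02, 0.01, 2, -0.03, 0.01, -2.4, 0, -0.02, 0, 2, -0.04, 0.01, -2.39, 0, -0.02, 0.01, 2
5 rows: -3.73, -1.33, 0, 0, 0, 0, 2, -3.74, -1.33, 0, 0, 0, 0, 2, -3.73, -1.33, 0, 0, 0, 0, 2, -3.73, -1.32, 0, 0, 0, 0, 2, -3.74, -1.33, 0, 0, 0, 0, 2
```

View pics/w2.png

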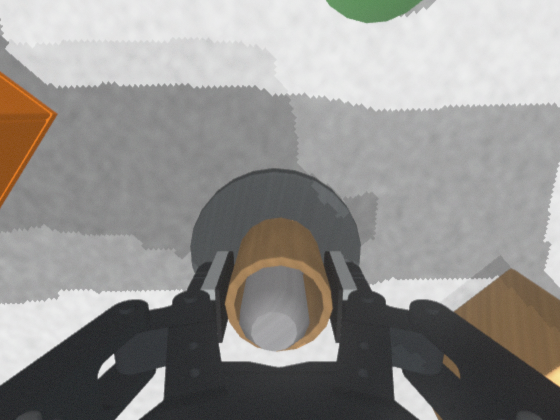

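Call:
servo_tool --plan '[0,0,-2.4,0,0,0,2,0,0,-2.4,0,0,0,2,0,0,-2.4,0,0,0,2,0,0,-2.4,0,0,0,2,-3.73,-1.33,0,0,0,0,2,-3.73,-1.33,0,0,0,0,2,-3.73,-1.33,0,0,0,0,2,-3.73,-1.33,0,0,0,0,2,-3.73,-1.33,0,0,0,0,2,0,0,0,0,0,0,2]'

```text
clock: 3.95
position: [0.3671, -0.2417, 0.1235]
eef_rot: [3.141, 0.006, -0.782]
contact_force: [-0.5, -0.3, -0.4]
opening: 0.489
```

```bash
python3 - <<'E'
from h import *
st();c=cal("wrist");im=capture("wrist");save("w3",im);print(proj(c,(.3675,-.2445,.05)))
E
```

```text
t 4.0 p [ 0.3671 -0.2417  0.1235] rpy [180.    0.3 -44.8] F [-0.5 -0.3 -0.4] op 4.18 j [-0.58  0.21 -0.33  1.04  0.    1.77]
[282.76870531 221.85813168]
```

View pics/w3.png

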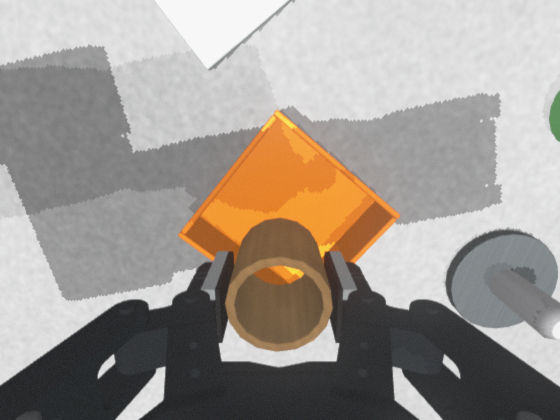

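Call:
servo_tool --plan '[0.4,0.2,2.4,0,0,0,2,0.1,0,2.4,0,0,0,2,0,0,2.3,0,0,0,2,0,0,0.5,0,0,0,2,0,0,0,0,0,0,5.6,0,0,0,0,0,0,5.6,0,0,0,0,0,0,5.6,0,0,0,0,0,0,5.6,0,0,-3,0,0,0,5.6,0,0,-4,0,0,0,5.6,0,0,-4,0,0,0,8.5,0,0,0,0,0,0,8.5]'

```text
clock: 5.2
position: [0.3767, -0.2537, 0.1645]
eef_rot: [-3.139, -0.012, -0.785]
contact_force: [0.1, -0.0, 1.0]
opening: 0.962
```

```bash
python3 - <<'E'
from h import *
st();im=capture("wrist");save("w4",im);
im=capture("top");c=cal("top")
for k in blobs(im,(45,60,60),(75,255,255),30): print("roll",rect_on(c,k,.048),k.mean((0,1)))
E
```

```text
t 5.2 p [ 0.3767 -0.2537  0.1645] rpy [-179.9   -0.7  -45. ] F [ 0.1 -0.   1. ] op 8.22 j [-0.59  0.18 -0.25  1.13 -0.    1.76]
roll (583.5673828125, -354.0305480957031, 60.32138442993164, 59.59745407104492, 0.26256054639816284) [382.59615385 188.03846154]
```

View pics/w4.png

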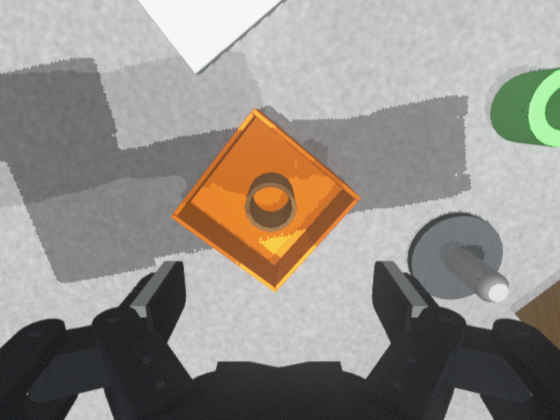

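The core now stands in the bin (270,202 in the wrist view), and the roll hasn't moved. Next I'll go to the roll.

```bash
python3 - <<'E'
from h import *
P,Q=plan([.575,-.350,.2],yaw=-40)
E
```

```text
6 rows: 3.53, -1.21, -0.65, -0.01, -0.04, -0.83, 8.5, 3.54, -1.16, -0.66, 0, -0.04, -0.82, 8.5, 3.56, -1.11, -0.65, -0.01, -0.04, -0.83, 8.5, 3.58, -1.05, -0.66, 0, -0.04, -0.83, 8.5, 3.59, -1.01, -0.67, -0.01, -0.04, -0.83, 8.5, 3.6, -0.95, -0.66, 0, -0.04, -0.82, 8.5
```

Call:
servo_tool --plan '[3.53,-1.2,-0.65,0,0,-0.8,8.5,3.54,-1.16,-0.65,0,0,-0.8,8.5,3.56,-1.1,-0.65,0,0,-0.8,8.5,3.58,-1.05,-0.65,0,0,-0.8,8.5,3.6,-1,-0.65,0,0,-0.8,8.5,3.6,-0.95,-0.65,0,0,-0.8,8.5,0,0,0,0,0,0,8.5,0,0,0,0,0,0,8.5]'

```text
clock: 6.1
position: [0.5733, -0.3495, 0.1942]
eef_rot: [3.141, 0.005, -0.701]
contact_force: [-0.4, 0.3, -0.1]
opening: 0.99
```

```bash
python3 - <<'E'
from h import *
st();c=cal("wrist");im=capture("wrist");save("w5",im);
m=blobs(im,(45,60,60),(75,255,255),300)
for k in m: print(k.min((0,1)),k.max((0,1)))
hh=cv2.inRange(hsv(im),(50,60,215),(75,255,255)); save("w5m",cv2.cvtColor(hh,cv2.COLOR_GRAY2RGB))
cs,_=cv2.findContours(hh,cv2.RETR_EXTERNAL,cv2.CHAIN_APPROX_NONE)
for k in cs:
  if len(k)>60: e=cv2.fitEllipse(k);print("top ring",e,onz(c,e[0],.048))
E
```

```text
t 6.1 p [ 0.5733 -0.3495  0.1942] rpy [180.    0.3 -40.2] F [-0.4  0.3 -0.1] op 8.46 j [-0.55  0.61  0.48  1.44 -0.    1.72]
[262 153] [327 222]
```

View pics/w5.png

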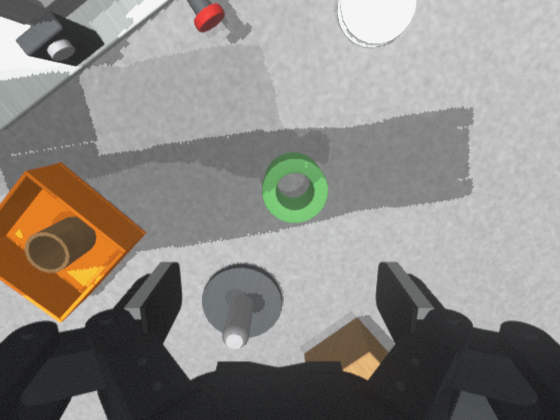

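```bash
python3 - <<'E'
from h import *
c=cal("wrist");print(onz(c,(294.7,189),.048));s=st()
P,Q=plan([.5835,-.3545,.07],yaw=-40.2,v=3)
E
```

```text
[ 0.5860346  -0.35453911  0.048     ]
t 6.2 p [ 0.5727 -0.3493  0.1951] rpy [180.    0.3 -40.2] F [-0.1  0.3  0.4] op 8.49 j [-0.55  0.61  0.48  1.44 -0.    1.72]
5 rows: 0.24, -0.06, 2.5, 0.01, 0.05, 0.01, 8.5, 0.25, -0.06, 2.5, 0.01, 0.05, 0, 8.5, 0.24, -0.06, 2.5, 0.01, 0.05, 0.01, 8.5, 0.23, -0.06, 2.5, 0, 0.05, 0, 8.5, 0.24, -0.06, 2.5, 0.01, 0.05, 0.01, 8.5
```

Call:
servo_tool --plan '[0.28,-0.1,3,0,0,0,8.5,0.25,-0.1,3,0,0,0,8.5,0.25,-0.1,3,0,0,0,8.5,0.25,-0.1,3,0,0,0,8.5,0.25,0,2,0,0,0,8.5,0,0,2,0,0,0,8.5,0,0,1,0,0,0,8.5,0,0,0,0,0,0,7,0,0,0,0,0,0,5,0,0,0,0,0,0,5,0,0,0,0,0,0,5,0,0,0,0,0,0,5,0,0,0,0,0,0,5]' --force 30

```text
clock: 7.45
position: [0.5869, -0.3556, 0.0286]
eef_rot: [-3.141, -0.002, -0.701]
contact_force: [-1.0, -0.1, 5.2]
opening: 0.69
```

```bash
python3 - <<'E'
from h import *
s=st();save("w6",capture("wrist"));
E
```

```text
t 7.5 p [ 0.5869 -0.3556  0.0286] rpy [-1.80e+02 -1.00e-01 -4.02e+01] F [-1.  -0.1  5.2] op 5.90 j [-0.54  0.74  0.27  1.1  -0.    1.73]
```

View pics/w6.png

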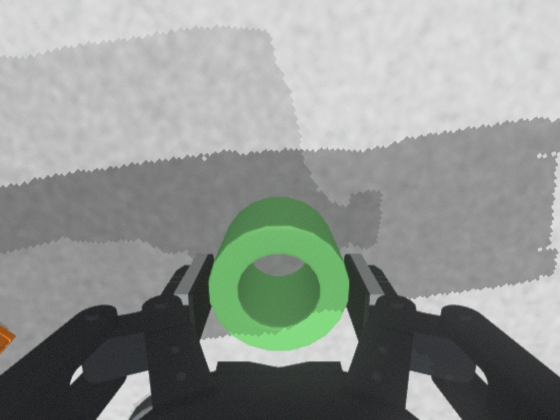

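```bash
python3 - <<'E'
from h import *
c=cal("wrist");s=read_state();q=onz(c,(279.5,288),.048);print(q,R.from_euler("xyz",s["eef_rot"]).inv().apply(q-s["position"]))
P,Q=plan([.5865,-.3555,.14],grip=5,v=3);plan([.4545,-.425,.14],yaw=-40.2,grip=5,start=(P,Q))
E
```

```text
[ 0.58739835 -0.35529075  0.048     ] [ 0.00023678 -0.0005186  -0.01935749]
4 rows: 0, 0, -2.78, 0, -0.03, 0, 5, -0.01, 0.01, -2.79, -0.01, -0.03, 0, 5, 0, 0, -2.78, 0, -0.03, 0, 5, -0.01, 0.01, -2.79, -0.01, -0.02, 0, 5
4 rows: -1.4, 3.46, 0, 0, 0, 0.01, 5, -1.4, 3.45, 0, 0, 0, 0.01, 5, -1.4, 3.46, 0, 0, 0, 0.01, 5, -1.4, 3.46, 0, 0, 0, 0.01, 5
```

Roll centred in the jaws. Lift it, move over the spindle and stop to look.

Call:
servo_tool --plan '[0,0,-2.8,0,0,0,5,0,0,-2.8,0,0,0,5,0,0,-2.8,0,0,0,5,0,0,-2.8,0,0,0,5,-1.4,3.46,0,0,0,0,5,-1.4,3.46,0,0,0,0,5,-1.4,3.46,0,0,0,0,5,-1.4,3.46,0,0,0,0,5,0,0,0,0,0,0,5,0,0,0,0,0,0,5,0,0,0,0,0,0,5]'

```text
clock: 8.6
position: [0.4548, -0.4245, 0.139]
eef_rot: [-3.141, 0.0, -0.7]
contact_force: [-0.2, 0.1, -0.8]
opening: 0.687
```

```bash
python3 - <<'E'
from h import *
s=st();save("w7",capture("wrist"));c=cal("wrist");q=onz(c,(279.5,288),s["position"][2]+.0194);print(q)
print(proj(c,(.4547,-.4252,.074)))
E
```

```text
t 8.6 p [ 0.4548 -0.4245  0.139 ] rpy [-180.     0.   -40.1] F [-0.2  0.1 -0.8] op 5.87 j [-0.75  0.53  0.19  1.23  0.    1.52]
[ 0.45565946 -0.42395891  0.15844491]
[279.23972535 225.08443707]
```

View pics/w7.png

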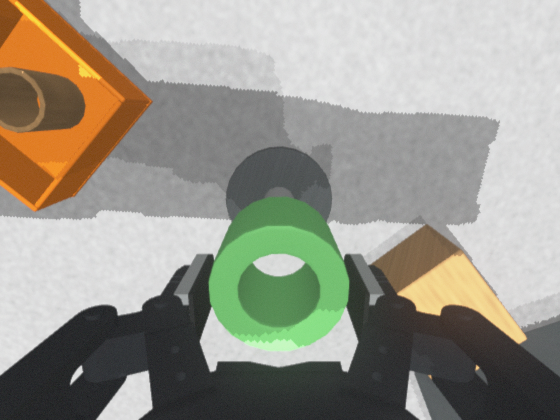

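Call:
servo_tool --plan '[0,0.1,2,0,0,0,5,0,0,2,0,0,0,5,0,0,1.5,0,0,0,5,0,0,1.5,0,0,0,5,0,0,1.5,0,0,0,5,0,0,0.9,0,0,0,5,0,0,0,0,0,0,5,0,0,0,0,0,0,5]'

```text
clock: 9.45
position: [0.4542, -0.4254, 0.0455]
eef_rot: [-3.142, -0.0, -0.7]
contact_force: [0.1, -0.6, -0.1]
opening: 0.69
```

```bash
python3 - <<'E'
from h import *
s=st();save("w8",capture("wrist"))
E
```

```text
t 9.4 p [ 0.4542 -0.4254  0.0455] rpy [-180.    -0.   -40.1] F [ 0.1 -0.6 -0.1] op 5.89 j [-0.75  0.61  0.07  1.03  0.    1.52]
```

View pics/w8.png

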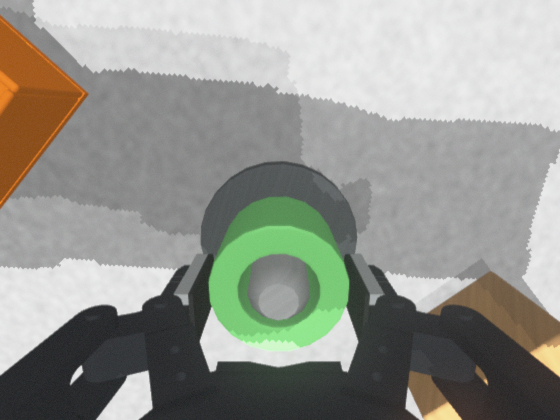

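Call:
servo_tool --plan '[0,0,0.3,0,0,0,5,0,0,0.2,0,0,0,5,0,0,0,0,0,0,5,0,0,0,0,0,0,5]'

```text
clock: 9.9
position: [0.4537, -0.4258, 0.0407]
eef_rot: [-3.142, -0.001, -0.701]
contact_force: [-0.1, -0.1, -0.8]
opening: 0.69
```

Call:
servo_tool --plan '[0,0,0,0,0,0,8.5,0,0,0,0,0,0,8.5,0,0,0,0,0,0,8.5,0,0,0,0,0,0,8.5,0,0,-2,0,0,0,8.5,0,0,-4,0,0,0,8.5,0,0,-4,0,0,0,8.5,0,0,-4,0,0,0,8.5]'

```text
clock: 10.7
position: [0.4533, -0.4254, 0.1816]
eef_rot: [-3.142, 0.001, -0.701]
contact_force: [0.8, -0.2, 0.9]
opening: 0.994
```

```bash
python3 - <<'E'
from h import *
s=st();save("w9",capture("wrist"));sd=capture("side");save("s9",sd,(210,260,360,370),5)
P,Q=plan([.56,-.21,.30],yaw=-8)
E
```

```text
t 10.7 p [ 0.4533 -0.4254  0.1816] rpy [-180.     0.   -40.2] F [ 0.8 -0.2  0.9] op 8.49 j [-0.75  0.51  0.27  1.33 -0.    1.52]
7 rows: -0.86, -3.34, -1.62, 0.04, -0.1, -4.6, 8.5, -0.59, -3.39, -1.61, 0.03, -0.11, -4.59, 8.5, -0.32, -3.44, -1.61, 0.04, -0.1, -4.6, 8.5, -0.05, -3.44, -1.61, 0.03, -0.1, -4.59, 8.5, 0.23, -3.45, -1.6, 0.04, -0.11, -4.6, 8.5, 0.5, -3.41, -1.61, 0.03, -0.1, -4.59, 8.5, 0.76, -3.37, -1.6, 0.04, -0.1, -4.6, 8.5
```

View pics/w9.png

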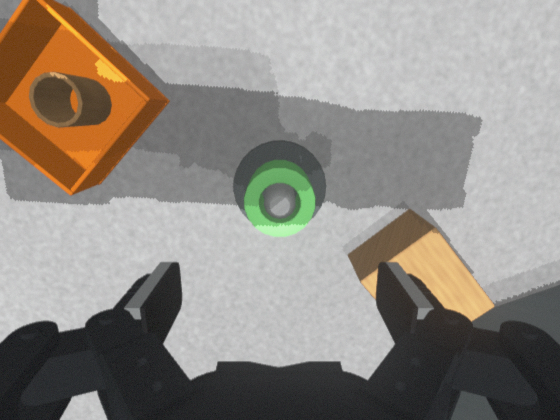

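View pics/s9.png

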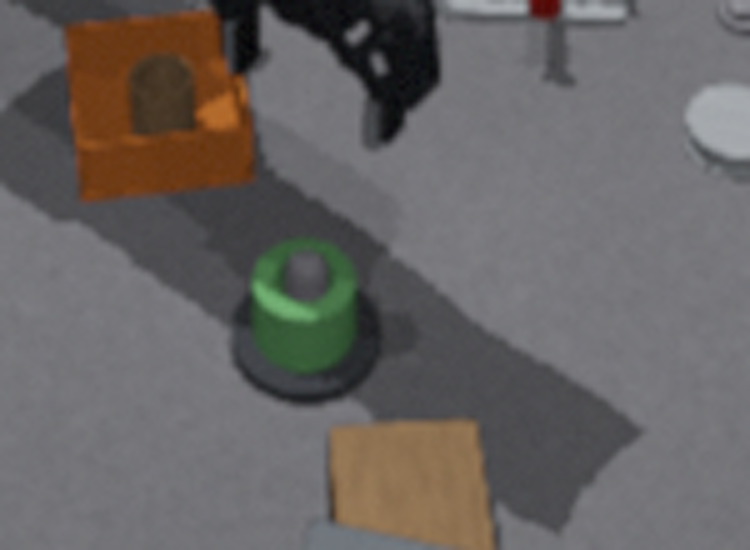

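```bash
python3 - <<'E'
from h import *
P,Q=plan([.57,-.06,.34],yaw=-6.6,v=4.5)
E
```

```text
10 rows: -1.49, -3.55, -1.54, 0.03, -0.07, -3.36, 8.5, -1.28, -3.62, -1.54, 0.02, -0.07, -3.35, 8.5, -1.06, -3.7, -1.54, 0.03, -0.08, -3.36, 8.5, -0.85, -3.75, -1.54, 0.02, -0.07, -3.36, 8.5, -0.63, -3.8, -1.53, 0.03, -0.07, -3.35, 8.5, -0.41, -3.83, -1.53, 0.03, -0.07, -3.36, 8.5, -0.19, -3.85, -1.52, 0.02, -0.08, -3.36, 8.5, 0.04, -3.85, -1.53, 0.03, -0.07, -3.35, 8.5, 0.26, -3.84, -1.52, 0.02, -0.07, -3.36, 8.5, 0.49, -3.83, -1.53, 0.03, -0.07, -3.36, 8.5
```

Call:
servo_tool --plan '[-1.49,-3.55,-1.5,0,0,-3.36,8.5,-1.28,-3.62,-1.5,0,0,-3.36,8.5,-1.06,-3.7,-1.5,0,0,-3.36,8.5,-0.85,-3.75,-1.5,0,0,-3.36,8.5,-0.63,-3.8,-1.5,0,0,-3.36,8.5,-0.41,-3.83,-1.5,0,0,-3.36,8.5,-0.19,-3.85,-1.5,0,0,-3.36,8.5,0.04,-3.85,-1.5,0,0,-3.36,8.5,0.26,-3.84,-1.5,0,0,-3.36,8.5,0.49,-3.83,-1.5,0,0,-3.36,8.5,0,0,0,0,0,0,8.5,0,0,0,0,0,0,8.5,0,0,0,0,0,0,8.5]'

```text
clock: 12.1
position: [0.5675, -0.0586, 0.3293]
eef_rot: [3.141, 0.002, -0.116]
contact_force: [0.4, -0.1, -0.5]
opening: 0.993
```

```bash
sed -i 's/if start is None: P=s\["position"\].copy();Q=R.from_euler("xyz",s\["eef_rot"\])/if start is None: P=s["position"].copy();Q=R.from_euler("xyz",[np.pi,0,s["eef_rot"][2]])/' h.py; python3 - <<'E'
from h import *
s=st();im=capture("wrist");save("w10",im,None,1.4)
E
```

```text
t 12.1 p [ 0.5675 -0.0586  0.3293] rpy [ 1.8e+02  1.0e-01 -6.6e+00] F [ 0.4 -0.1 -0.5] op 8.48 j [-0.1   0.38  0.44  1.64 -0.    1.58]
```

View pics/w10.png

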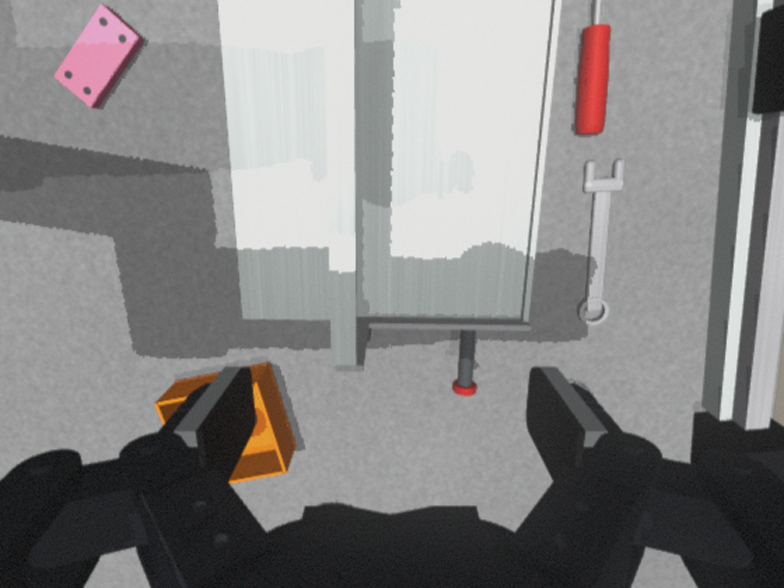

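```bash
python3 - <<'E'
from h import *
np.set_printoptions(precision=4,suppress=True)
c=cal("wrist")
for n,p,z in (("hinge a",(393,30),.056),("hinge b",(391,240),.056),("far a",(554,0),.056),("far b",(525,318),.056),("floor corner near hinge",(370,322),.074),("rim far top",(530,322),.074),("pin root",(467,332),.062),("pin mid",(466,358),.062),("knob",(465,386),.062)):
    print(n,onz(c,np.array(p)/1.4,z))
for a in ((343,0),(343,300)): print("walltop",onz(c,np.array(a)/1.4,.158))
for a in ((331,100),(331,360),(357,100),(357,360)): print("walltop",onz(c,np.array(a)/1.4,.158))
im=capture("wrist"); save("w10b",im,(240,180,400,290),5)
E
```

```text
hinge a [0.5889 0.1081 0.056 ]
hinge b [ 0.5678 -0.0605  0.056 ]
far a [0.7175 0.1145 0.056 ]
far b [ 0.6854 -0.1493  0.056 ]
floor corner near hinge [ 0.5405 -0.13    0.074 ]
rim far top [ 0.6851 -0.1467  0.074 ]
pin root [ 0.6291 -0.1547  0.062 ]
pin mid [ 0.6263 -0.1812  0.062 ]
knob [ 0.6232 -0.2108  0.062 ]
walltop [0.558  0.1039 0.158 ]
walltop [ 0.5311 -0.0815  0.158 ]
walltop [0.5425 0.0498 0.158 ]
walltop [ 0.5157 -0.1263  0.158 ]
walltop [0.5588 0.0479 0.158 ]
walltop [ 0.5347 -0.1285  0.158 ]
```

View pics/w10b.png

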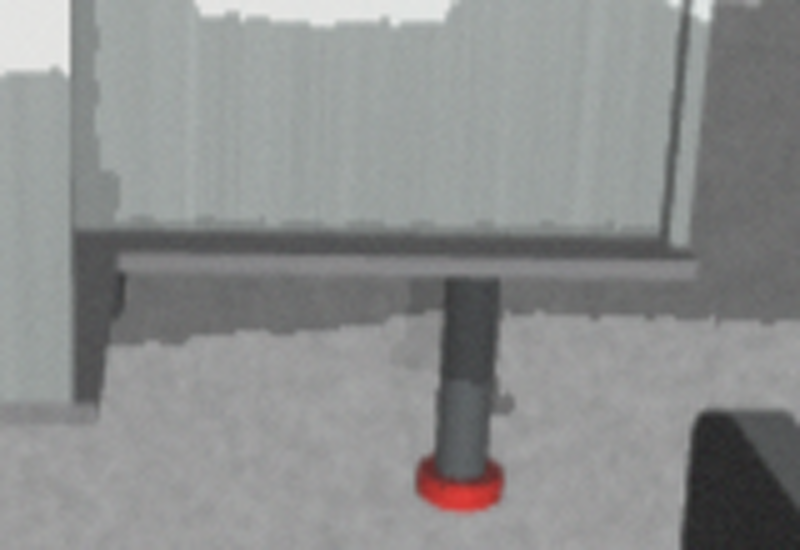

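```bash
python3 - <<'E'
from h import *
np.set_printoptions(precision=4,suppress=True)
c=cal("top");f=lambda x,y:(215+x/5.5,130+y/5.5)
xs=np.array([-.9925,.122]);ys=np.array([-.122,-.9925])
for n,p,z in (("L rim far",(143,85),.06),("L rim near",(112,295),.06),("R far",(588,150),.06),("R near",(562,355),.06),("BP nl",(48,543),.004),("BP nr",(550,613),.004),("BP fr",(617,158),.004),("knob",(693,247),.062),("wall top L",(95,300),.158),("wall top R",(575,372),.158),("walltop outer L",(80,332),.158),("outer R",(570,407),.158),("blkL",(82,352),.056),("blkR",(568,425),.056)):
    q=onz(c,f(*p),z); print(n,q,"xs",q[:2]@xs,"ys",q[:2]@ys)
cw=cal("wrist")
for n,p,z in (("far b",(525,318),.056),("pin root",(467,332),.062),("knob",(465,386),.062)):
    q=onz(cw,np.array(p)/1.4,z);print(n,"xs",q[:2]@xs,"ys",q[:2]@ys)
E
```

```text
L rim far [0.7134 0.1192 0.06  ] xs -0.6935517585208835 ys -0.20536577411121273
L rim near [0.5855 0.134  0.06  ] xs -0.5647469026500092 ys -0.20438309207892583
R far [ 0.6797 -0.1493  0.06  ] xs -0.6928611518994907 ys 0.06523730882748577
R near [ 0.5554 -0.1356  0.06  ] xs -0.5677729733515586 ys 0.06679325320357798
BP nl [0.4389 0.1741 0.004 ] xs -0.414347298904448 ys -0.22630036838804146
BP nr [ 0.4029 -0.135   0.004 ] xs -0.4163443031506586 ys 0.08488439519759203
BP fr [ 0.6865 -0.1723  0.004 ] xs -0.7024203762384951 ys 0.08726161564015482
knob [ 0.6219 -0.2127  0.062 ] xs -0.6432162024886934 ys 0.13525998213956872
wall top L [0.5685 0.1337 0.158 ] xs -0.5478958289386588 ys -0.2020889827623545
wall top R [ 0.534  -0.1353  0.158 ] xs -0.5464751526802412 ys 0.06911260791313818
walltop outer L [0.5503 0.1416 0.158 ] xs -0.5288640409267907 ys -0.2076221532226487
outer R [ 0.5143 -0.1328  0.158 ] xs -0.5266345229486704 ys 0.06903943585169066
blkL [0.5513 0.1512 0.056 ] xs -0.5286725574849901 ys -0.21735865080977962
blkR [ 0.5139 -0.1401  0.056 ] xs -0.5271603277387709 ys 0.07635675285274841
far b xs -0.698587951573814 ys 0.06481686225976038
pin root xs -0.6432733762727697 ys 0.0770467281116391
knob xs -0.6442652967905634 ys 0.1334059361208808
```

```bash
cat >> h.py <<'E'
XS=np.array([-.9925,.122,0]);YS=np.array([-.122,-.9925,0]);HX,HY=-.534,-.0695
def T(X,Y,z): return XS*(HX+X)+YS*(HY+Y)+np.array([0,0,z])
E
python3 - <<'E'
from h import *
print([np.round(T(-.084,y,0),4) for y in (-.072,0,.072)],T(-.11,.165,.062))
plan([.45,.29,.30],yaw=28,v=4.5)
E
```

```text
[array([0.6306, 0.065 , 0.    ]), array([ 0.6218, -0.0064,  0.    ]), array([ 0.6131, -0.0779,  0.    ])] [ 0.627519   -0.17335175  0.062     ]
9 rows: -1.75, -3.7, 0.33, 0, 0, -3.85, 8.5, -1.49, -3.81, 0.33, 0, 0, -3.86, 8.5, -1.23, -3.9, 0.32, 0, 0, -3.85, 8.5, -0.97, -3.98, 0.33, 0, 0, -3.85, 8.5, -0.7, -4.03, 0.33, 0, 0, -3.86, 8.5, -0.43, -4.07, 0.33, 0, 0, -3.85, 8.5, -0.15, -4.09, 0.32, 0, 0, -3.86, 8.5, 0.12, -4.09, 0.33, 0, 0, -3.85, 8.5, 0.4, -4.08, 0.33, 0, 0, -3.85, 8.5
```

Call:
servo_tool --plan '[-1.75,-3.7,0.33,0,0,-3.85,8.5,-1.49,-3.8,0.33,0,0,-3.85,8.5,-1.23,-3.9,0.33,0,0,-3.85,8.5,-0.97,-4,0.33,0,0,-3.85,8.5,-0.7,-4.03,0.33,0,0,-3.85,8.5,-0.43,-4.07,0.33,0,0,-3.85,8.5,-0.15,-4.1,0.33,0,0,-3.85,8.5,0.12,-4.1,0.33,0,0,-3.85,8.5,0.4,-4.1,0.33,0,0,-3.85,8.5,0,0,0,0,0,0,8.5,0,0,0,0,0,0,8.5,0,0,0,0,0,0,8.5]'

```text
clock: 13.4
position: [0.4503, 0.2901, 0.3005]
eef_rot: [3.141, 0.0, 0.488]
contact_force: [0.3, -1.1, 1.1]
opening: 0.997
```

```bash
python3 - <<'E'
from h import *
s=st();c=cal("wrist");im=capture("wrist");save("w11",im)
for k in blobs(im,(120,60,60),(155,255,255),300):
    print(k.mean((0,1)),np.round(rect_on(c,k,.016),1))
E
```

```text
t 13.4 p [0.4503 0.2901 0.3005] rpy [180.   0.  28.] F [ 0.3 -1.1  1.1] op 8.51 j [ 0.57  0.3   0.26  1.53 -0.    1.66]
[384.7877095  144.44134078] [556.1 379.2  79.4  38.3 -66.7]
[300.65555556 145.07222222] [462.1 329.   79.3  38.3 -58.5]
[216.72928177 141.94475138] [366.3 282.1  78.8  38.4 -62. ]
```

View pics/w11.png

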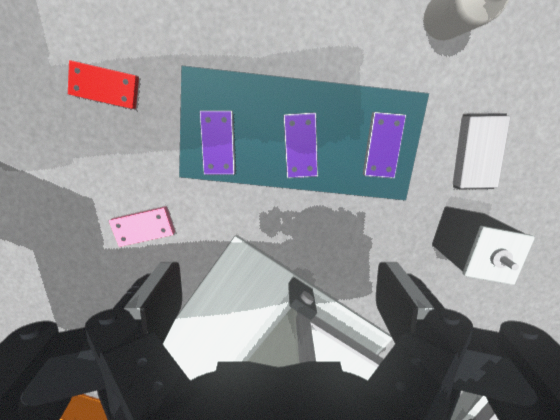

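```bash
python3 - <<'E'
from h import *
plan([.556,.3792,.05],yaw=23.3,v=4.5,grip=6)
E
```

```text
7 rows: 1.93, -0.42, 3.58, 0, 0, 0.66, 6, 1.92, -0.44, 3.58, 0, 0, 0.66, 6, 1.92, -0.47, 3.58, 0, 0, 0.66, 6, 1.91, -0.48, 3.58, 0, 0, 0.66, 6, 1.91, -0.51, 3.58, 0, 0, 0.66, 6, 1.9, -0.53, 3.58, 0, 0, 0.66, 6, 1.9, -0.56, 3.58, 0, 0, 0.66, 6
```

Call:
servo_tool --plan '[1.93,-0.42,3.58,0,0,0.66,6,1.92,-0.44,3.58,0,0,0.66,6,1.92,-0.47,3.58,0,0,0.66,6,1.91,-0.48,3.58,0,0,0.66,6,1.9,-0.5,3.58,0,0,0.66,6,1.9,-0.53,3.58,0,0,0.66,6,1.9,-0.56,3.58,0,0,0.66,6,0,0,0,0,0,0,6,0,0,0,0,0,0,6]'

```text
clock: 14.35
position: [0.555, 0.3789, 0.0484]
eef_rot: [3.141, 0.004, 0.407]
contact_force: [0.3, -0.5, -0.0]
opening: 0.706
```

```bash
python3 - <<'E'
from h import *
s=st();c=cal("wrist");im=capture("wrist");save("w12",im);print(proj(c,(.556,.3792,.016)))
for k in blobs(im,(120,60,60),(155,255,255),300):
    print(k.mean((0,1)),np.round(rect_on(c,k,.016),1))
plan([.556,.3792,.008],yaw=23.3,v=4.5,grip=6)
E
```

```text
t 14.3 p [0.555  0.3789 0.0484] rpy [180.    0.2  23.3] F [ 0.3 -0.5 -0. ] op 6.03 j [ 0.6   0.7   0.25  1.12 -0.    1.76]
[279.83964726 242.21693772]
[ 93.07387863 251.48812665] [462.  328.3  79.4  38.3 -58.5]
[279.57731959 237.65463918] [555.9 378.9  77.8  38.2 -66.7]
1 rows: -0.01, 0.05, 4.28, 0, 0, 0.05, 6
```

View pics/w12.png

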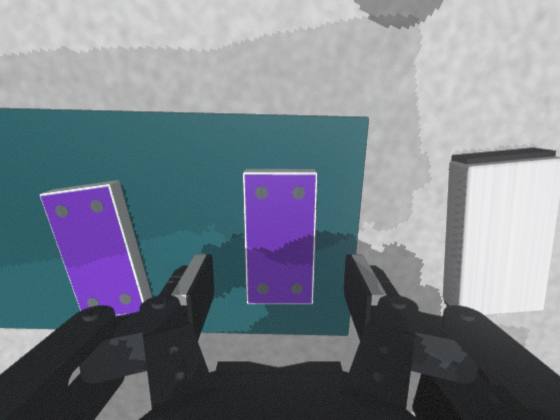

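Call:
servo_tool --plan '[0,0,2,0,0,0,6,0,0,1.2,0,0,0,6,0,0,0.8,0,0,0,6,0,0,0,0,0,0,6,0,0,0,0,0,0,3,0,0,0,0,0,0,3,0,0,0,0,0,0,3,0,0,0,0,0,0,3,0,0,0,0,0,0,3]' --force 50

```text
clock: 15.3
position: [0.5558, 0.3815, 0.0115]
eef_rot: [-3.141, -0.002, 0.41]
contact_force: [-0.1, -0.1, 6.1]
opening: 0.445
```

```bash
python3 - <<'E'
from h import *
s=st()
P,Q=plan([.556,.3792,.17],v=4.5,grip=3)
P,Q=plan(T(-.084,-.072,.17),yaw=83,v=4.5,grip=3,start=(P,Q))
E
```

```text
t 15.3 p [0.5558 0.3815 0.0115] rpy [-1.80e+02 -1.00e-01  2.35e+01] F [-0.1 -0.1  6.1] op 3.80 j [ 0.6   0.74  0.21  1.04 -0.    1.76]
4 rows: -0.02, 0.05, -3.96, 0, 0, 0, 3, -0.02, 0.06, -3.96, 0, 0, 0, 3, -0.02, 0.05, -3.96, 0, 0, 0, 3, -0.01, 0.05, -3.97, 0, 0, 0, 3
8 rows: -0.71, 3.97, 0, 0, 0, -7.44, 3, -1.22, 3.85, 0, 0, 0, -7.44, 3, -1.7, 3.66, 0, 0, 0, -7.45, 3, -2.17, 3.41, 0, 0, 0, -7.44, 3, -2.59, 3.1, 0, 0, 0, -7.44, 3, -2.96, 2.74, 0, 0, 0, -7.44, 3, -3.3, 2.32, 0, 0, 0, -7.44, 3, -3.57, 1.89, 0, 0, 0, -7.45, 3
```

Call:
servo_tool --plan '[0,0,-4,0,0,0,3,0,0,-4,0,0,0,3,0,0,-4,0,0,0,3,0,0.2,-4,0,0,0,3,-0.71,3.97,0,0,0,-7.44,3,-1.22,3.85,0,0,0,-7.44,3,-1.7,3.66,0,0,0,-7.44,3,-2.17,3.4,0,0,0,-7.44,3,-2.6,3.1,0,0,0,-7.44,3,-2.96,2.74,0,0,0,-7.44,3,-3.3,2.32,0,0,0,-7.44,3,-3.57,1.9,0,0,0,-7.44,3,0,0,0,0,0,0,3,0,0,0,0,0,0,3,0,0,0,0,0,0,3]'

```text
clock: 16.8
position: [0.6301, 0.0655, 0.1696]
eef_rot: [-3.141, -0.0, 1.448]
contact_force: [0.4, 0.5, -0.5]
opening: 0.439
```

```bash
python3 - <<'E'
from h import *
s=st();c=cal("wrist");im=capture("wrist");save("w13",im)
P,Q=plan(T(-.084,-.072,.064),yaw=83,v=3,grip=3)
E
```

```text
t 16.8 p [0.6301 0.0655 0.1696] rpy [-180.   -0.   83.] F [ 0.4  0.5 -0.5] op 3.75 j [0.1  0.54 0.29 1.32 0.   0.23]
4 rows: -0.02, 0.02, 2.64, 0, 0, 0.01, 3, -0.02, 0.01, 2.65, 0, 0, 0.01, 3, -0.02, 0.02, 2.64, 0, 0, 0.01, 3, -0.02, 0.01, 2.64, 0, 0, 0.01, 3
```

View pics/w13.png

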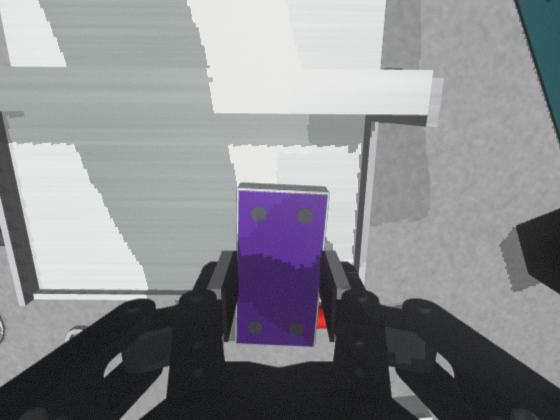

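Call:
servo_tool --plan '[0,0,2.6,0,0,0,3,0,0,2.6,0,0,0,3,0,0,2.6,0,0,0,3,0,0,1.8,0,0,0,3,0,0,0.7,0,0,0,3,0,0,0,0,0,0,3,0,0,0,0,0,0,3]'

```text
clock: 17.55
position: [0.6311, 0.0656, 0.0681]
eef_rot: [3.14, -0.0, 1.449]
contact_force: [-0.4, 0.1, -0.3]
opening: 0.44
```

```bash
python3 - <<'E'
from h import *
s=st()
E
```

```text
t 17.6 p [0.6311 0.0656 0.0681] rpy [179.9  -0.   83. ] F [-0.4  0.1 -0.3] op 3.76 j [ 0.1   0.61  0.13  1.09 -0.    0.23]
```

Call:
servo_tool --plan '[0,0,0.2,0,0,0,3,0,0,0.2,0,0,0,3,0,0,0,0,0,0,3,0,0,0,0,0,0,3]'

```text
clock: 17.95
position: [0.6312, 0.065, 0.0639]
eef_rot: [3.14, -0.001, 1.448]
contact_force: [1.1, 0.4, 1.3]
opening: 0.439
```

Call:
servo_tool --plan '[0,0,0.05,0,0,0,3,0,0,0,0,0,0,5.8,0,0,0,0,0,0,5.8,0,0,0,0,0,0,5.8,0,0,-2,0,0,0,5.8,0,0,-4,0,0,0,5.8,0,0,-4.5,0,0,0,5.8,0,0,0,0,0,0,5.8]'

```text
clock: 18.75
position: [0.6345, 0.0651, 0.1751]
eef_rot: [3.129, -0.003, 1.448]
contact_force: [1.3, 0.3, 0.7]
opening: 0.68
```

```bash
python3 - <<'E'
from h import *
s=st();c=cal("wrist");im=capture("wrist");save("w14",im)
for k in blobs(im,(120,60,60),(155,255,255),300):
    r=rect_on(c,k,.068);p=np.array([r[0],r[1],0])/1000;print(np.round(r,1),"X",p@XS-HX,"Y",p@YS-HY)
P,Q=plan([.462,.329,.15],yaw=31.8,v=4.5,grip=6)
plan([.462,.329,.02],yaw=31.8,v=4.5,grip=6,start=(P,Q))
E
```

```text
t 18.8 p [0.6345 0.0651 0.1751] rpy [179.3  -0.2  83. ] F [1.3 0.3 0.7] op 5.81 j [ 0.1   0.53  0.29  1.32 -0.    0.22]
[632.7  65.2  78.1  38.2  -9.3] X -0.08603253854370119 Y -0.07240527599334717
8 rows: 3.01, -2.53, 0.27, 0, 0, 6.4, 6, 2.72, -2.84, 0.28, 0, 0, 6.39, 6, 2.38, -3.13, 0.27, 0, 0, 6.4, 6, 2.01, -3.38, 0.27, 0, 0, 6.4, 6, 1.63, -3.58, 0.27, 0, 0, 6.39, 6, 1.22, -3.74, 0.28, 0, 0, 6.4, 6, 0.8, -3.85, 0.27, 0, 0, 6.4, 6, 0.36, -3.91, 0.27, 0, 0, 6.39, 6
3 rows: 0, 0, 4.33, 0, 0, 0, 6, 0, 0, 4.34, 0, 0, 0, 6, 0, 0, 4.33, 0, 0, 0, 6
```

View pics/w14.png

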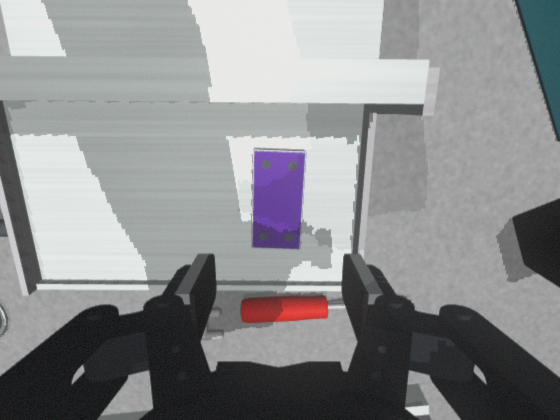

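Call:
servo_tool --plan '[3.01,-2.53,-0.5,0,0,6.4,6,2.72,-2.84,-0.5,0,0,6.4,6,2.38,-3.13,0,0,0,6.4,6,2,-3.38,0,0,0,6.4,6,1.63,-3.58,0,0,0,6.4,6,1.22,-3.74,0.5,0,0,6.4,6,0.8,-3.85,1.2,0,0,6.4,6,0.36,-3.9,1.5,0,0,6.4,6,0,0,4,0,0,0,6,0,0,4,0,0,0,6,0,0,2,0,0,0,6,0,0,0,0,0,0,6,0,0,0,0,0,0,6]'

```text
clock: 20.1
position: [0.4589, 0.3282, 0.0448]
eef_rot: [3.141, 0.002, 0.555]
contact_force: [0.3, 0.5, -0.3]
opening: 0.701
```

```bash
python3 - <<'E'
from h import *
s=st();c=cal("wrist");im=capture("wrist");save("w15",im)
for k in blobs(im,(120,60,60),(155,255,255),300):
    print(k.mean((0,1)),np.round(rect_on(c,k,.016),1))
plan([.462,.329,.0085],yaw=31.8,v=2,grip=6)
E
```

```text
t 20.1 p [0.4589 0.3282 0.0448] rpy [1.80e+02 1.00e-01 3.18e+01] F [ 0.3  0.5 -0.3] op 5.99 j [ 0.62  0.51 -0.11  0.95 -0.    1.64]
[283.50507614 241.08629442] [462.  329.1  77.8  38.2 -58.5]
[ 89.11111111 222.52345679] [366.1 282.   78.2  38.3 -62. ]
2 rows: 0.09, 0.05, 1.88, 0, 0, -0.02, 6, 0.1, 0.05, 1.87, 0, 0, -0.01, 6
```

View pics/w15.png

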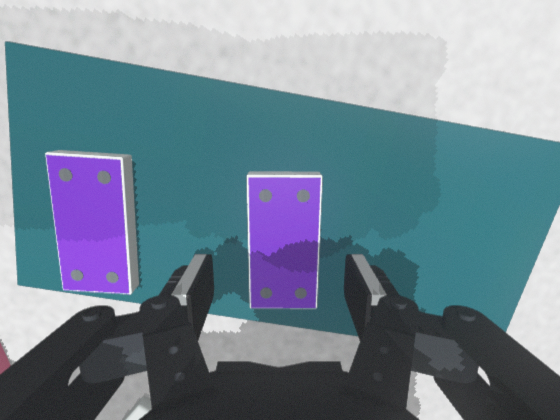

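Call:
servo_tool --plan '[0.2,0.1,1.8,0,0,0,6,0,0,1,0,0,0,6,0,0,0.8,0,0,0,6,0,0,0,0,0,0,6,0,0,0,0,0,0,3,0,0,0,0,0,0,3,0,0,0,0,0,0,3,0,0,0,0,0,0,3,0,0,0,0,0,0,3]'

```text
clock: 21.05
position: [0.4623, 0.3293, 0.0105]
eef_rot: [-3.141, -0.002, 0.555]
contact_force: [-0.4, -0.6, 5.7]
opening: 0.446
```

```bash
python3 - <<'E'
from h import *
s=st()
P,Q=plan([.462,.329,.18],v=4.5,grip=3)
P,Q=plan(T(-.084,0,.18),yaw=83,v=4.5,grip=3,start=(P,Q))
E
```

```text
t 21.1 p [0.4623 0.3293 0.0105] rpy [-1.80e+02 -1.00e-01  3.18e+01] F [-0.4 -0.6  5.7] op 3.81 j [ 0.62  0.56 -0.14  0.88 -0.    1.64]
4 rows: -0.01, 0, -4.24, 0, 0, 0, 3, -0.01, 0.01, -4.24, 0, 0, 0, 3, -0.01, 0, -4.23, 0, 0, 0, 3, -0.01, 0, -4.24, 0, 0, 0, 3
9 rows: -0.45, 4.1, 0, 0, 0, -5.69, 3, -0.86, 4.04, 0, 0, 0, -5.69, 3, -1.26, 3.94, 0, 0, 0, -5.69, 3, -1.64, 3.79, 0, 0, 0, -5.69, 3, -2, 3.6, 0, 0, 0, -5.69, 3, -2.36, 3.4, 0, 0, 0, -5.69, 3, -2.67, 3.14, 0, 0, 0, -5.7, 3, -2.98, 2.86, 0, 0, 0, -5.69, 3, -3.25, 2.55, 0, 0, 0, -5.69, 3
```

Call:
servo_tool --plan '[0,0,-4.5,0,0,0,3,0,0,-4.5,0,0,0,3,0,0,-4.5,0,0,0,3,0,0,-4.5,0,0,0,3,-0.45,4.1,0,0,0,-5.69,3,-0.86,4.04,0,0,0,-5.69,3,-1.26,3.94,0,0,0,-5.69,3,-1.64,3.8,0,0,0,-5.69,3,-2,3.6,0,0,0,-5.69,3,-2.36,3.4,0,0,0,-5.69,3,-2.67,3.14,0,0,0,-5.7,3,-2.98,2.86,0,0,0,-5.7,3,-3.25,2.55,0,0,0,-5.7,3,0,0,0,0,0,0,3,0,0,0,0,0,0,3,0,0,0,0,0,0,3]'

```text
clock: 22.65
position: [0.6209, -0.006, 0.1889]
eef_rot: [-3.14, -0.0, 1.449]
contact_force: [-0.2, -0.4, -0.7]
opening: 0.44
```

```bash
python3 - <<'E'
from h import *
s=st();c=cal("wrist");im=capture("wrist");save("w16",im)
P,Q=plan(T(-.084,0,.0655),yaw=83,v=3,grip=3)
E
```

```text
t 22.6 p [ 0.6209 -0.006   0.1889] rpy [-179.9   -0.    83. ] F [-0.2 -0.4 -0.7] op 3.76 j [-0.01  0.5   0.28  1.35  0.    0.11]
5 rows: -0.01, 0.02, 2.47, 0, 0, 0.02, 3, -0.02, 0.02, 2.48, 0, 0, 0.01, 3, -0.01, 0.02, 2.47, 0, 0, 0.02, 3, -0.02, 0.02, 2.47, 0, 0, 0.01, 3, -0.01, 0.02, 2.47, 0, 0, 0.02, 3
```

View pics/w16.png

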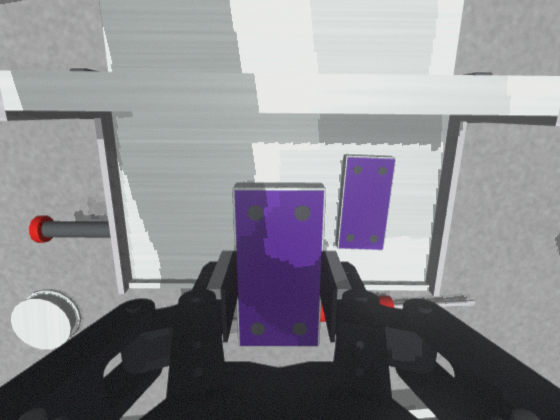

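Call:
servo_tool --plan '[0,0,2.5,0,0,0,3,0,0,2.5,0,0,0,3,0,0,2.5,0,0,0,3,0,0,2.5,0,0,0,3,0,0,1.8,0,0,0,3,0,0,0.6,0,0,0,3,0,0,0,0,0,0,3,0,0,0,0,0,0,3]'

```text
clock: 23.5
position: [0.6223, -0.006, 0.0667]
eef_rot: [3.14, -0.0, 1.45]
contact_force: [-0.2, -0.3, -1.9]
opening: 0.438
```

```bash
python3 - <<'E'
from h import *
s=st()
E
```

```text
t 23.5 p [ 0.6223 -0.006   0.0667] rpy [179.9  -0.   83.1] F [-0.2 -0.3 -1.9] op 3.74 j [-0.01  0.59  0.09  1.07  0.    0.11]
```

Call:
servo_tool --plan '[0,0,0.2,0,0,0,3,0,0,0.2,0,0,0,3,0,0,0,0,0,0,3,0,0,0,0,0,0,3,0,0,0,0,0,0,5.6,0,0,0,0,0,0,5.6,0,0,0,0,0,0,5.6,0,0,-2,0,0,0,5.6,0,0,-4,0,0,0,5.6,0,0,-4,0,0,0,5.8,0,0,-2,0,0,0,5.8,0,0,0,0,0,0,5.8]'

```text
clock: 24.7
position: [0.624, -0.0068, 0.1859]
eef_rot: [3.134, -0.001, 1.449]
contact_force: [1.0, 0.5, 0.9]
opening: 0.681
```

```bash
python3 - <<'E'
from h import *
s=st();c=cal("wrist");im=capture("wrist");save("w17",im)
for k in blobs(im,(120,60,60),(155,255,255),300):
    r=rect_on(c,k,.068);p=np.array([r[0],r[1],0])/1000;print(np.round(r,1),"X",p@XS-HX,"Y",p@YS-HY)
P,Q=plan([.366,.282,.19],yaw=28,v=4.5,grip=6)
E
```

```text
t 24.7 p [ 0.624  -0.0068  0.1859] rpy [179.5  -0.   83. ] F [1.  0.5 0.9] op 5.82 j [-0.01  0.5   0.27  1.33 -0.    0.11]
[632.9  65.4  77.9  38.1  -9.3] X -0.08613191841125478 Y -0.07257830306625365
[622.5  -6.2  77.2  38.2  -7.1] X -0.08454345174407951 Y -0.0003033841800689496
9 rows: 2.84, -3.22, -0.08, 0, 0, 6.11, 6, 2.48, -3.5, -0.07, 0, 0, 6.12, 6, 2.09, -3.75, -0.08, 0, 0, 6.11, 6, 1.68, -3.95, -0.07, 0, 0, 6.11, 6, 1.25, -4.11, -0.08, 0, 0, 6.12, 6, 0.8, -4.22, -0.07, 0, 0, 6.11, 6, 0.36, -4.27, -0.08, 0, 0, 6.11, 6, -0.11, -4.29, -0.07, 0, 0, 6.12, 6, -0.56, -4.26, -0.08, 0, 0, 6.11, 6
```

View pics/w17.png

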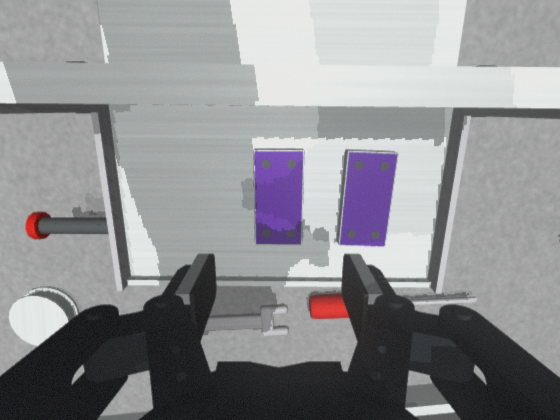

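Call:
servo_tool --plan '[2.84,-3.22,-0.5,0,0,6.11,6,2.48,-3.5,-0.5,0,0,6.11,6,2.1,-3.75,0,0,0,6.11,6,1.68,-3.95,0,0,0,6.11,6,1.25,-4.1,0,0,0,6.12,6,0.8,-4.22,0,0,0,6.12,6,0.36,-4.27,1,0,0,6.12,6,-0.1,-4.3,1,0,0,6.12,6,-0.56,-4.26,1,0,0,6.12,6,0,0,4,0,0,0,6,0,0,4,0,0,0,6,0,0,3.5,0,0,0,6,0,0,0,0,0,0,6,0,0,0,0,0,0,6]'

```text
clock: 26.15
position: [0.3638, 0.2813, 0.0455]
eef_rot: [3.141, 0.004, 0.488]
contact_force: [1.3, -0.2, -0.0]
opening: 0.703
```

```bash
python3 - <<'E'
from h import *
s=st();c=cal("wrist");im=capture("wrist");save("w18",im)
for k in blobs(im,(120,60,60),(155,255,255),300):
    print(k.mean((0,1)),np.round(rect_on(c,k,.016),1))
plan([.366,.282,.009],yaw=28,v=2,grip=6)
E
```

```text
t 26.1 p [0.3638 0.2813 0.0455] rpy [180.    0.2  28. ] F [ 1.3 -0.2 -0. ] op 6.00 j [ 0.66  0.34 -0.39  0.84 -0.    1.74]
[282.875      239.65816327] [366.4 282.1  77.9  38.2 -61.9]
2 rows: 0.03, 0.03, 1.9, 0, 0, -0.01, 6, 0.03, 0.03, 1.89, 0, 0, -0.02, 6
```

View pics/w18.png

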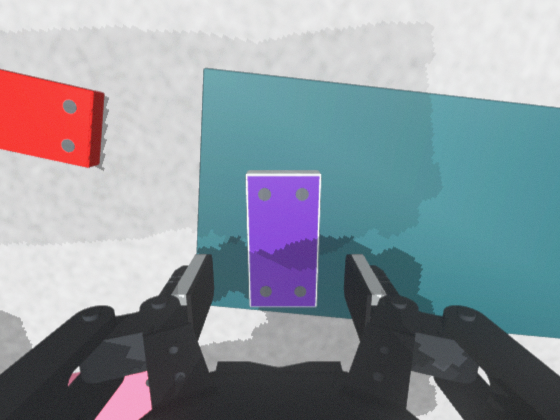

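Call:
servo_tool --plan '[0.1,0.1,1.8,0,0,0,6,0,0,1,0,0,0,6,0,0,0.8,0,0,0,6,0,0,0,0,0,0,6,0,0,0,0,0,0,3,0,0,0,0,0,0,3,0,0,0,0,0,0,3,0,0,0,0,0,0,3,0,0,0,0,0,0,3]'

```text
clock: 27.1
position: [0.3669, 0.2822, 0.0115]
eef_rot: [-3.141, -0.002, 0.488]
contact_force: [-1.4, -0.5, 6.1]
opening: 0.442
```

```bash
python3 - <<'E'
from h import *
s=st()
P,Q=plan([.366,.282,.19],v=4.5,grip=3)
P,Q=plan(T(-.084,.072,.19),yaw=83,v=4.5,grip=3,start=(P,Q))
E
```

```text
t 27.1 p [0.3669 0.2822 0.0115] rpy [-1.8e+02 -1.0e-01  2.8e+01] F [-1.4 -0.5  6.1] op 3.78 j [ 0.66  0.39 -0.43  0.75 -0.    1.74]
4 rows: -0.02, -0.01, -4.46, 0, 0, 0, 3, -0.02, 0, -4.47, 0, 0, 0, 3, -0.02, -0.01, -4.46, 0, 0, 0, 3, -0.03, -0.01, -4.46, 0, 0, 0, 3
10 rows: 0.49, 4.34, 0, 0, 0, -5.5, 3, 0.08, 4.36, 0, 0, 0, -5.5, 3, -0.34, 4.36, 0, 0, 0, -5.51, 3, -0.76, 4.29, 0, 0, 0, -5.5, 3, -1.17, 4.21, 0, 0, 0, -5.5, 3, -1.57, 4.08, 0, 0, 0, -5.5, 3, -1.94, 3.9, 0, 0, 0, -5.5, 3, -2.32, 3.7, 0, 0, 0, -5.51, 3, -2.66, 3.47, 0, 0, 0, -5.5, 3, -2.98, 3.19, 0, 0, 0, -5.5, 3
```

Call:
servo_tool --plan '[0,0,-4.6,0,0,0,3,0,0,-4.6,0,0,0,3,0,0,-4.6,0,0,0,3,0,0,-4.6,0,0,0,3,0.49,4.34,0,0,0,-5.5,3,0.08,4.36,0,0,0,-5.5,3,-0.34,4.36,0,0,0,-5.5,3,-0.76,4.3,0,0,0,-5.5,3,-1.17,4.2,0,0,0,-5.5,3,-1.57,4.08,0,0,0,-5.5,3,-1.94,3.9,0,0,0,-5.5,3,-2.32,3.7,0,0,0,-5.5,3,-2.66,3.47,0,0,0,-5.5,3,-2.98,3.2,0,0,0,-5.5,3,0,0,0,0,0,0,3,0,0,0,0,0,0,3,0,0,0,0,0,0,3]'

```text
clock: 28.8
position: [0.6129, -0.0775, 0.1942]
eef_rot: [-3.14, -0.0, 1.448]
contact_force: [-0.7, -0.2, -1.4]
opening: 0.44
```

```bash
python3 - <<'E'
from h import *
s=st();c=cal("wrist");im=capture("wrist");save("w19",im)
P,Q=plan(T(-.084,.072,.067),yaw=83,v=3,grip=3)
E
```

```text
t 28.8 p [ 0.6129 -0.0775  0.1942] rpy [-179.9   -0.    83. ] F [-0.7 -0.2 -1.4] op 3.76 j [-0.13  0.49  0.28  1.36  0.   -0.  ]
5 rows: -0.01, 0.01, 2.55, 0, 0, 0.01, 3, -0.02, 0, 2.55, 0, 0, 0, 3, -0.01, 0.01, 2.55, 0, 0, 0.01, 3, -0.02, 0, 2.55, 0, 0, 0.01, 3, -0.01, 0.01, 2.55, 0, 0, 0, 3
```

View pics/w19.png

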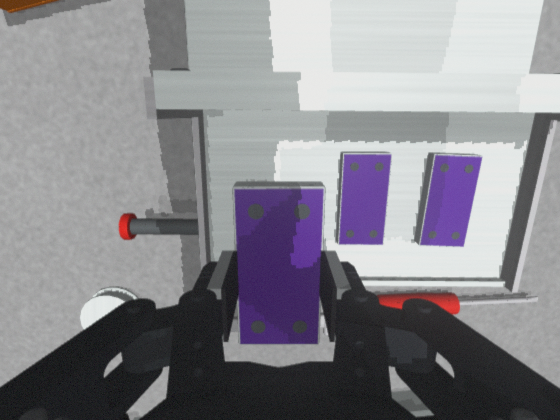

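Call:
servo_tool --plan '[0,0,2.6,0,0,0,3,0,0,2.6,0,0,0,3,0,0,2.6,0,0,0,3,0,0,2.6,0,0,0,3,0,0,1.8,0,0,0,3,0,0,0.6,0,0,0,3,0,0,0,0,0,0,3,0,0,0,0,0,0,3]'

```text
clock: 29.65
position: [0.6143, -0.0776, 0.0679]
eef_rot: [3.139, -0.0, 1.449]
contact_force: [0.6, 0.2, -1.0]
opening: 0.434
```

Call:
servo_tool --plan '[0,0,0.15,0,0,0,3,0,0,0,0,0,0,3,0,0,0,0,0,0,3]'

```text
clock: 29.95
position: [0.614, -0.0783, 0.0657]
eef_rot: [3.14, 0.0, 1.448]
contact_force: [-0.9, 0.5, -1.0]
opening: 0.442
```

Call:
servo_tool --plan '[0,0,0.2,0,0,0,3,0,0,0,0,0,0,3,0,0,0,0,0,0,5.6,0,0,0,0,0,0,5.6,0,0,0,0,0,0,5.6,0,0,-2,0,0,0,5.6,0,0,-4,0,0,0,5.6,0,0,-4,0,0,0,5.8,0,0,-4,0,0,0,5.8,0,0,0,0,0,0,5.8]'

```text
clock: 30.95
position: [0.6172, -0.0786, 0.2103]
eef_rot: [3.129, 0.0, 1.448]
contact_force: [0.3, -0.1, 0.0]
opening: 0.678
```

```bash
python3 - <<'E'
from h import *
s=st();c=cal("wrist");im=capture("wrist");save("w20",im)
for k in blobs(im,(120,60,60),(155,255,255),300):
    r=rect_on(c,k,.068);p=np.array([r[0],r[1],0])/1000;print(np.round(r,1),"X",p@XS-HX,"Y",p@YS-HY)
print(T(-.11,.168,.062))
P,Q=plan(T(-.11,.168,.20),yaw=-7,v=4.5,grip=5)
E
```

```text
t 30.9 p [ 0.6172 -0.0786  0.2103] rpy [179.3   0.   83. ] F [ 0.3 -0.1  0. ] op 5.79 j [-0.13  0.49  0.31  1.38  0.   -0.  ]
[632.8  65.5  77.8  38.1  -9.3] X -0.08607263972473145 Y -0.07267184907913207
[622.9  -6.1  76.8  38.1  -7.1] X -0.08496161373138433 Y -0.00045836991310117814
[614.1 -77.6  76.8  38.   -7. ] X -0.08498339604187011 Y 0.0716349634590149
[ 0.627153   -0.17632925  0.062     ]
12 rows: -0.8, 0.19, 0.06, 0, 0, 7.5, 5, -0.76, 0.3, 0.06, 0, 0, 7.5, 5, -0.72, 0.39, 0.06, 0, 0, 7.5, 5, -0.67, 0.49, 0.05, 0, 0, 7.49, 5, -0.59, 0.56, 0.06, 0, 0, 7.5, 5, -0.52, 0.64, 0.06, 0, 0, 7.5, 5, -0.42, 0.7, 0.06, 0, 0, 7.5, 5, -0.34, 0.76, 0.06, 0, 0, 7.5, 5, -0.23, 0.78, 0.06, 0, 0, 7.5, 5, -0.13, 0.81, 0.06, 0, 0, 7.49, 5, -0.02, 0.82, 0.05, 0, 0, 7.5, 5, 0.09, 0.82, 0.06, 0, 0, 7.5, 5
```

View pics/w20.png

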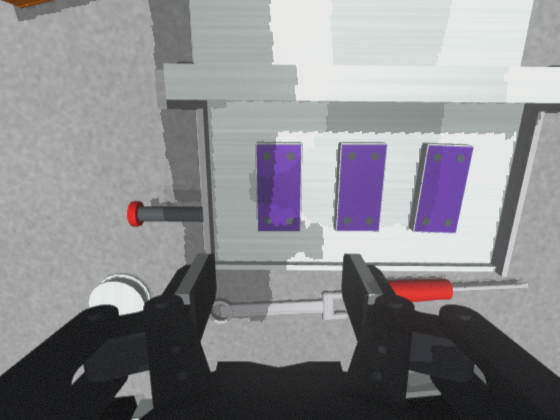

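Call:
servo_tool --plan '[-0.8,0.2,0,0,0,7.5,5,-0.76,0.3,0,0,0,7.5,5,-0.72,0.4,0,0,0,7.5,5,-0.67,0.5,0,0,0,7.5,5,-0.6,0.56,0,0,0,7.5,5,-0.52,0.64,0,0,0,7.5,5,-0.42,0.7,0,0,0,7.5,5,-0.34,0.76,0,0,0,7.5,5,-0.23,0.8,0,0,0,7.5,5,-0.13,0.8,0,0,0,7.5,5,0,0.82,0,0,0,7.5,5,0.1,0.82,0,0,0,7.5,5,0,0,4,0,0,0,5,0,0,4,0,0,0,5,0,0,1.5,0,0,0,5,0,0,0,0,0,0,5,0,0,0,0,0,0,5]'

```text
clock: 32.7
position: [0.6249, -0.1761, 0.1071]
eef_rot: [-3.141, 0.002, -0.122]
contact_force: [0.2, -0.9, 0.5]
opening: 0.584
```

```bash
python3 - <<'E'
from h import *
s=st();c=cal("wrist");im=capture("wrist");save("w21",im); print(T(-.11,.168,.062),proj(c,T(-.11,.168,.062)))
P,Q=plan(T(-.11,.168,.05),yaw=-7,v=2,grip=5)
E
```

```text
t 32.7 p [ 0.6249 -0.1761  0.1071] rpy [-1.8e+02  1.0e-01 -7.0e+00] F [ 0.2 -0.9  0.5] op 4.99 j [-0.27  0.61  0.24  1.2   0.    1.42]
[ 0.627153   -0.17632925  0.062     ] [282.16771692 234.26692366]
3 rows: 0.04, -0.01, 1.95, 0, 0, 0, 5, 0.04, 0, 1.95, 0, 0, -0.01, 5, 0.04, -0.01, 1.95, 0, 0, 0, 5
```

View pics/w21.png

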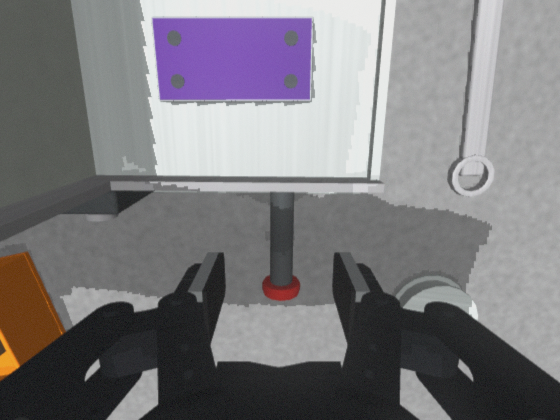

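Call:
servo_tool --plan '[0.1,0,2,0,0,0,5,0,0,2,0,0,0,5,0,0,1.6,0,0,0,5,0,0,0,0,0,0,3,0,0,0,0,0,0,0.5,0,0,0,0,0,0,0.5,0,0,0,0,0,0,0.5,0,0,0,0,0,0,0.5,0,0,0,0,0,0,0.5,0,0,0,0,0,0,0.5]' --force 40

```text
clock: 33.75
position: [0.6266, -0.1766, 0.054]
eef_rot: [3.141, -0.001, -0.123]
contact_force: [-4.4, 1.0, 6.8]
opening: 0.149
```

```bash
cat >> h.py <<'E'
def pin(t): return -.11*np.cos(t)+.006*np.sin(t), .056+.11*np.sin(t)+.006*np.cos(t)
def arc(t0,t1,n,grip):
    a=np.linspace(t0,t1,n+1);X=Z=0;x0,z0=pin(t0);rows=[]
    for t in a[1:]:
        x,z=pin(t);dx=round(-(x-x0-X)*100,2);dz=round(-(z-z0-Z)*100,2);X-=dx/100;Z-=dz/100
        rows+=[dx,0,dz,0,0,0,grip]
    print(", ".join("%g"%(x+0) for x in rows))
E
python3 - <<'E'
from h import *
s=st();save("w22",capture("wrist"));arc(0,.925,18,.5);arc(.925,1.85,18,.5)
E
```

```text
t 33.8 p [ 0.6266 -0.1766  0.054 ] rpy [ 1.8e+02 -1.0e-01 -7.0e+00] F [-4.4  1.   6.8] op 1.27 j [-0.27  0.65  0.17  1.09 -0.    1.42]
-0.05, 0, -0.56, 0, 0, 0, 0.5, -0.07, 0, -0.57, 0, 0, 0, 0.5, -0.1, 0, -0.55, 0, 0, 0, 0.5, -0.13, 0, -0.55, 0, 0, 0, 0.5, -0.16, 0, -0.55, 0, 0, 0, 0.5, -0.19, 0, -0.53, 0, 0, 0, 0.5, -0.22, 0, -0.52, 0, 0, 0, 0.5, -0.24, 0, -0.52, 0, 0, 0, 0.5, -0.26, 0, -0.5, 0, 0, 0, 0.5, -0.3, 0, -0.48, 0, 0, 0, 0.5, -0.31, 0, -0.47, 0, 0, 0, 0.5, -0.34, 0, -0.45, 0, 0, 0, 0.5, -0.37, 0, -0.44, 0, 0, 0, 0.5, -0.38, 0, -0.41, 0, 0, 0, 0.5, -0.41, 0, -0.39, 0, 0, 0, 0.5, -0.42, 0, -0.38, 0, 0, 0, 0.5, -0.45, 0, -0.35, 0, 0, 0, 0.5, -0.46, 0, -0.33, 0, 0, 0, 0.5
-0.48, 0, -0.3, 0, 0, 0, 0.5, -0.49, 0, -0.28, 0, 0, 0, 0.5, -0.51, 0, -0.25, 0, 0, 0, 0.5, -0.52, 0, -0.23, 0, 0, 0, 0.5, -0.53, 0, -0.2, 0, 0, 0, 0.5, -0.54, 0, -0.17, 0, 0, 0, 0.5, -0.54, 0, -0.15, 0, 0, 0, 0.5, -0.56, 0, -0.11, 0, 0, 0, 0.5, -0.56, 0, -0.09, 0, 0, 0, 0.5, -0.56, 0, -0.06, 0, 0, 0, 0.5, -0.56, 0, -0.03, 0, 0, 0, 0.5, -0.57, 0, 0, 0, 0, 0, 0.5, -0.57, 0, 0.03, 0, 0, 0, 0.5, -0.56, 0, 0.06, 0, 0, 0, 0.5, -0.56, 0, 0.09, 0, 0, 0, 0.5, -0.55, 0, 0.11, 0, 0, 0, 0.5, -0.55, 0, 0.15, 0, 0, 0, 0.5, -0.54, 0, 0.17, 0, 0, 0, 0.5
```

View pics/w22.png

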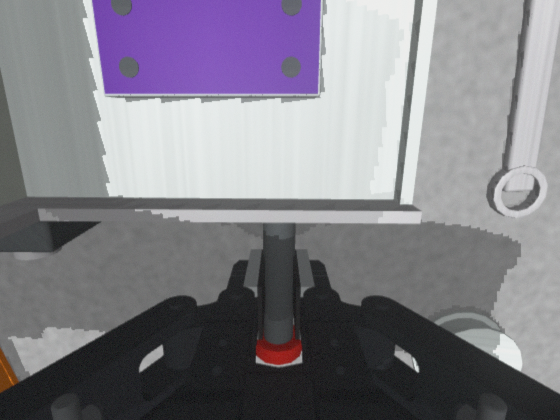

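Call:
servo_tool --plan '[-0.05,0,-0.56,0,0,0,0.5,-0.07,0,-0.57,0,0,0,0.5,-0.1,0,-0.55,0,0,0,0.5,-0.13,0,-0.55,0,0,0,0.5,-0.16,0,-0.55,0,0,0,0.5,-0.19,0,-0.53,0,0,0,0.5,-0.22,0,-0.52,0,0,0,0.5,-0.24,0,-0.52,0,0,0,0.5,-0.26,0,-0.5,0,0,0,0.5,-0.3,0,-0.48,0,0,0,0.5,-0.31,0,-0.47,0,0,0,0.5,-0.34,0,-0.45,0,0,0,0.5,-0.37,0,-0.44,0,0,0,0.5,-0.38,0,-0.41,0,0,0,0.5,-0.41,0,-0.39,0,0,0,0.5,-0.42,0,-0.38,0,0,0,0.5,-0.45,0,-0.35,0,0,0,0.5,-0.46,0,-0.33,0,0,0,0.5]'

```text
clock: 35.6
position: [0.5829, -0.1709, 0.1417]
eef_rot: [3.141, -0.012, -0.122]
contact_force: [8.5, -0.4, 1.0]
opening: 0.134
```

```bash
python3 - <<'E'
from h import *
s=st();save("w23",capture("wrist"));p=s["position"];X=p@XS-HX;print("X,z",X,p[2]," expected",pin(.925)[0],pin(.925)[1]-.010)
E
```

```text
t 35.6 p [ 0.5829 -0.1709  0.1417] rpy [180.   -0.7  -7. ] F [ 8.5 -0.4  1. ] op 1.15 j [-0.29  0.49  0.14  1.2   0.    1.41]
X,z -0.06537997354161795 0.14170342675581243  expected -0.06141008058283949 0.13745929150616223
```

View pics/w23.png

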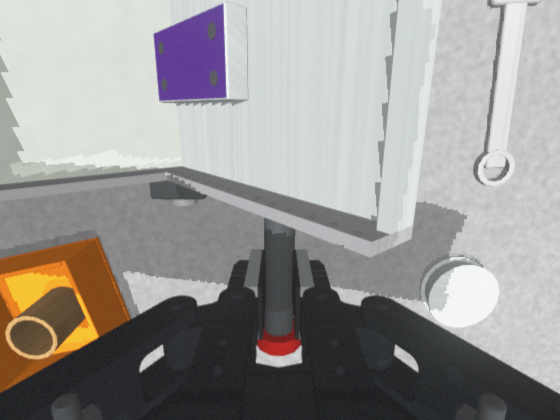

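Call:
servo_tool --plan '[-0.48,0,-0.3,0,0,0,0.5,-0.49,0,-0.28,0,0,0,0.5,-0.51,0,-0.25,0,0,0,0.5,-0.52,0,-0.23,0,0,0,0.5,-0.53,0,-0.2,0,0,0,0.5,-0.54,0,-0.17,0,0,0,0.5,-0.54,0,-0.15,0,0,0,0.5,-0.56,0,-0.11,0,0,0,0.5,-0.56,0,-0.09,0,0,0,0.5,-0.56,0,-0.06,0,0,0,0.5,-0.56,0,-0.03,0,0,0,0.5,-0.57,0,0,0,0,0,0.5]'

```text
clock: 36.85
position: [0.5241, -0.1633, 0.167]
eef_rot: [3.141, -0.027, -0.121]
contact_force: [6.2, 4.0, 26.5]
opening: 0.129
```

Call:
servo_tool --plan '[-0.57,0,0.03,0,0,0,0.5,-0.56,0,0.06,0,0,0,0.5,-0.56,0,0.09,0,0,0,0.5,-0.55,0,0.11,0,0,0,0.5,-0.55,0,0.15,0,0,0,0.5,-0.54,0,0.17,0,0,0,0.5,0,0,0,0,0,0,0.5,0,0,0,0,0,0,0.5,0,0,0,0,0,0,0.5]'

```text
clock: 37.75
position: [0.4843, -0.1583, 0.164]
eef_rot: [3.141, -0.016, -0.121]
contact_force: [-18.9, 9.0, 59.8]
opening: 0.095
```

```bash
python3 - <<'E'
from h import *
s=st();save("w24",capture("wrist"));p=s["position"];X=p@XS-HX;print("X,z",X,p[2]," expected",pin(1.85)[0],pin(1.85)[1]-.010)
E
```

```text
t 37.8 p [ 0.4843 -0.1583  0.164 ] rpy [179.9  -0.9  -7. ] F [-18.9   9.   59.8] op 0.81 j [-0.32  0.29 -0.11  1.15  0.    1.37]
X,z 0.0339686641439676 0.16398388745709933  expected 0.036082578368548224 0.15008673084633592
```

View pics/w24.png

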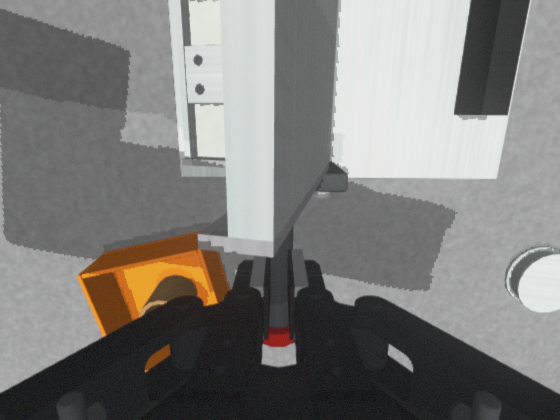

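Call:
servo_tool --plan '[0,0,0,0,0,0,2,0,0,0,0,0,0,4,0,0,0,0,0,0,5,0,0,0,0,0,0,5,0,0,0,0,0,0,5]'

```text
clock: 38.3
position: [0.481, -0.1584, 0.1495]
eef_rot: [-3.141, 0.002, -0.123]
contact_force: [-0.9, 0.3, -0.1]
opening: 0.582
```

```bash
python3 - <<'E'
from h import *
s=st();save("w25",capture("wrist"));save("t25",capture("top"),(200,110,370,270),4);save("s25",capture("side"),(210,150,370,310),4)
E
```

```text
t 38.3 p [ 0.481  -0.1584  0.1495] rpy [-1.8e+02  1.0e-01 -7.0e+00] F [-0.9  0.3 -0.1] op 4.97 j [-0.32  0.31 -0.13  1.14  0.    1.38]
```

View pics/w25.png

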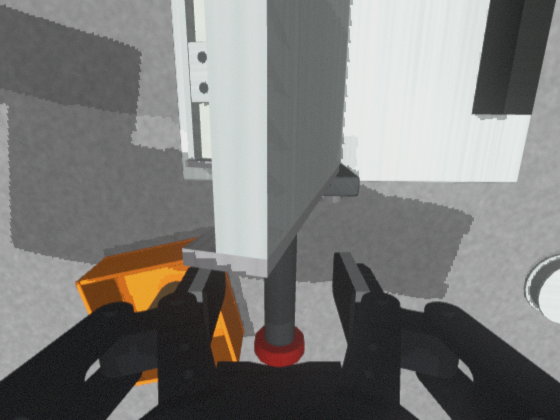

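View pics/t25.png

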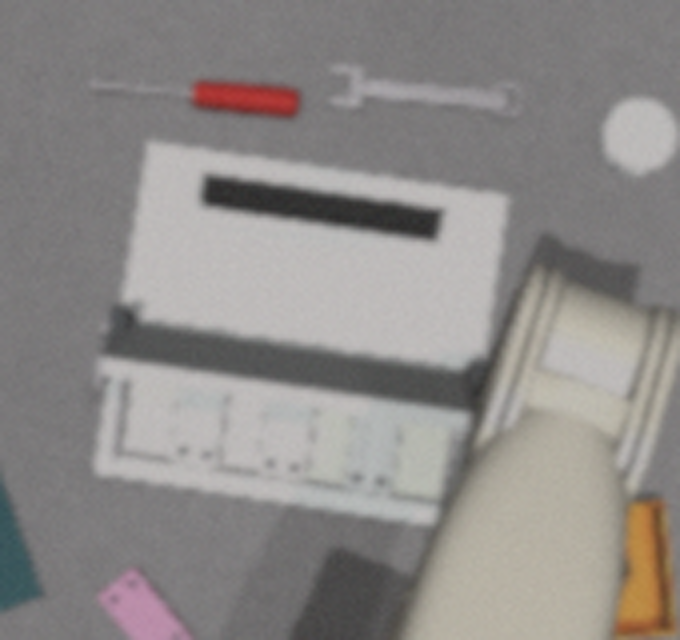

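View pics/s25.png

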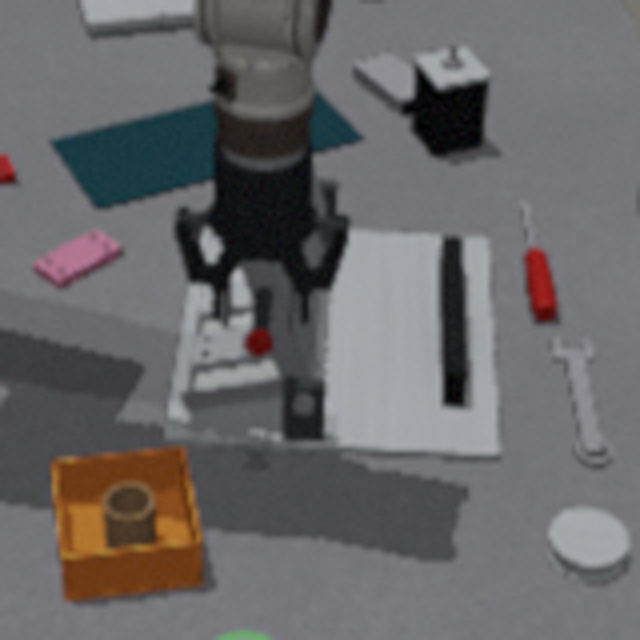

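```bash
cat >> h.py <<'E'
TH=1.85
def W(d,Y,h):
    X=np.sin(TH)*d-np.cos(TH)*h; z=.056+np.cos(TH)*d+np.sin(TH)*h
    return T(X,Y,z)
RW=R.from_euler("xyz",[np.pi,0,np.radians(83)])*R.from_rotvec([-(TH-np.pi/2),0,0])
def cur():
    s=read_state();return s["position"],R.from_euler("xyz",s["eef_rot"])
E
python3 - <<'E'
from h import *
s=st();p=s["position"].copy();p[2]=.30
print(RW.apply([0,0,1]))
P,Q=plan(p,v=4,grip=6)
P,Q=plan(T(.13,0,.28),yaw=83,grip=6,start=(P,Q))
P,Q=plan(W(.065,0,.16),rot=RW,grip=6,start=(P,Q))
E
```

```text
t 38.5 p [ 0.4811 -0.1585  0.1495] rpy [-1.8e+02  1.0e-01 -7.0e+00] F [-0.1  0.8 -0.8] op 5.02 j [-0.32  0.31 -0.13  1.14  0.    1.38]
[ 0.27353604 -0.033586   -0.9612752 ]
4 rows: 0, 0, -3.76, 0, 0, 0, 6, 0, 0, -3.77, 0, 0, 0, 6, 0, 0, -3.76, 0, 0, 0, 6, 0, 0, -3.76, 0, 0, 0, 6
12 rows: -0.77, -1.4, 0.17, 0, 0, -7.5, 6, -0.59, -1.49, 0.16, 0, 0, -7.5, 6, -0.38, -1.55, 0.17, 0, 0, -7.51, 6, -0.18, -1.6, 0.17, 0, 0, -7.5, 6, 0.03, -1.6, 0.16, 0, 0, -7.5, 6, 0.23, -1.58, 0.17, 0, 0, -7.5, 6, 0.45, -1.54, 0.16, 0, 0, -7.5, 6, 0.64, -1.46, 0.17, 0, 0, -7.5, 6, 0.82, -1.38, 0.17, 0, 0, -7.51, 6, 1, -1.25, 0.16, 0, 0, -7.5, 6, 1.15, -1.11, 0.17, 0, 0, -7.5, 6, 1.29, -0.95, 0.17, 0, 0, -7.5, 6
3 rows: 0, 0.78, 2.94, -5.33, 0, 0, 6, 0, 0.51, 2.99, -5.33, 0, 0, 6, 0, 0.22, 3.03, -5.34, 0, 0, 6
```

Call:
servo_tool --plan '[0,0,-3.8,0,0,0,5,0,0,-3.8,0,0,0,5,0,0,-3.8,0,0,0,6,0,0,-3.8,0,0,0,6,-0.77,-1.4,0.17,0,0,-7.5,6,-0.59,-1.5,0.17,0,0,-7.5,6,-0.38,-1.55,0.17,0,0,-7.5,6,-0.18,-1.6,0.17,0,0,-7.5,6,0.03,-1.6,0.17,0,0,-7.5,6,0.23,-1.58,0.17,0,0,-7.5,6,0.45,-1.54,0.17,0,0,-7.5,6,0.64,-1.46,0.17,0,0,-7.5,6,0.82,-1.38,0.17,0,0,-7.5,6,1,-1.25,0.17,0,0,-7.5,6,1.15,-1.1,0.17,0,0,-7.5,6,1.3,-0.95,0.17,0,0,-7.5,6,0,0,0,0,0,0,6,0,0,0,0,0,0,6]'

```text
clock: 40.25
position: [0.4099, 0.0198, 0.2816]
eef_rot: [-3.141, 0.0, 1.447]
contact_force: [0.1, 0.5, 0.8]
opening: 0.702
```

```bash
python3 - <<'E'
from h import *
s=st();c=cal("wrist");im=capture("wrist");save("w26",im)
for y in (-.072,0,.072): print(proj(c,W(.022,y,.012)),proj(c,W(.102,y,.012)))
print("pin",proj(c,T(pin(1.85)[0],.195,pin(1.85)[1])))
E
```

```text
t 40.2 p [0.4099 0.0198 0.2816] rpy [-180.     0.    82.9] F [0.1 0.5 0.8] op 5.99 j [ 0.05  0.04 -0.1   1.43 -0.    0.17]
[338.16018413 264.32269492] [338.13696508 197.5116471 ]
[278.03473506 264.36490274] [277.98219234 197.55951487]
[217.91943028 264.40710343] [217.83757379 197.60737457]
pin [ 61.82155898 301.02191866]
```

View pics/w26.png

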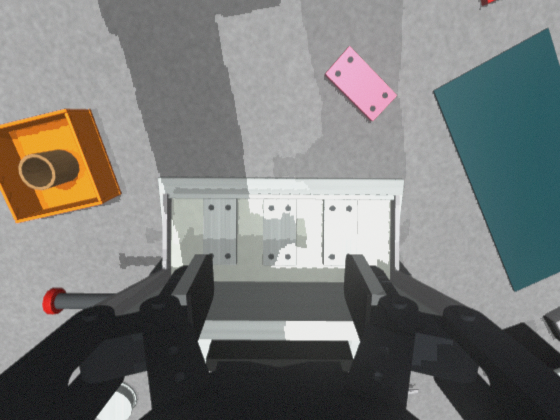

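```bash
python3 - <<'E'
from h import *
P,Q=plan(W(.066,-.074,.09),rot=RW,grip=6,v=4.5)
print(P,W(.066,-.074,.09))
P,Q=plan(W(.066,-.074,.03),rot=RW,grip=6,v=3,start=(P,Q))
E
```

```text
4 rows: 1.85, 1.02, 3.93, -4, 0, -0.03, 6, 1.86, 0.75, 4, -4, 0.01, -0.03, 6, 1.85, 0.47, 4.04, -4, 0, -0.03, 6, 1.85, 0.19, 4.06, -4, 0.01, -0.02, 6
[0.45991224 0.08800639 0.124302  ] [0.45991657 0.08804192 0.12432581]
2 rows: 0, 0, 3, 0, 0, 0, 6, 0, 0, 3, 0, 0, 0, 6
```

Call:
servo_tool --plan '[1.85,1.02,3.93,-4,0,0,6,1.85,0.75,4,-4,0,0,6,1.85,0.47,4,-4,0,0,6,1.85,0.2,4,-4,0,0,6,0,0,3,0,0,0,6,0,0,0,0,0,0,6,0,0,0,0,0,0,6,0,0,0,0,0,0,6]'

```text
clock: 41.1
position: [0.4695, 0.087, 0.0985]
eef_rot: [2.859, -0.001, 1.447]
contact_force: [0.1, 0.1, 0.2]
opening: 0.711
```

```bash
cat >> h.py <<'E'
def inW(p):
    X=p@XS-HX;Y=p@YS-HY;z=p[2]-.056
    return np.round([np.sin(TH)*X+np.cos(TH)*z,Y,-np.cos(TH)*X+np.sin(TH)*z],4)
E
python3 - <<'E'
from h import *
s=st();c=cal("wrist");im=capture("wrist");save("w27",im);print(inW(s["position"]))
for y in (-.074,): print(proj(c,W(.022,y,.012)),proj(c,W(.102,y,.012)))
def onW(uv,h):
    o,d=ray(c,uv);n=W(0,0,1)-W(0,0,0);t=((W(0,0,h)-o)@n)/(d@n);return inW(o+d*t)
for uv in ((280,240),): print(onW(uv,.012))
E
```

```text
t 41.1 p [0.4695 0.087  0.0985] rpy [ 1.638e+02 -1.000e-01  8.290e+01] F [0.1 0.1 0.2] op 6.07 j [ 0.25  0.13 -0.56  0.62 -0.1   0.36]
[ 0.0638 -0.0742  0.0625]
[277.40614223 290.09884044] [277.04965989 168.63166868]
[ 0.0572 -0.0757  0.012 ]
```

View pics/w27.png

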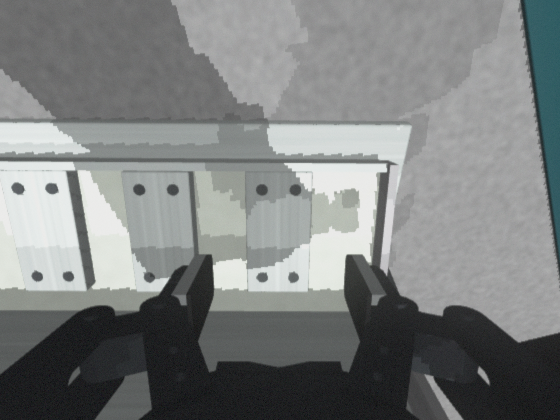

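Call:
servo_tool --plan '[0,-0.2,2,0,0,0,6,0,0,2,0,0,0,6,0,0,1,0,0,0,6,0,0,0.5,0,0,0,6,0,0,0,0,0,0,6]' --force 50

```text
clock: 41.65
position: [0.4812, 0.0855, 0.0434]
eef_rot: [2.862, -0.0, 1.448]
contact_force: [0.3, -0.1, -0.8]
opening: 0.7
```

```bash
python3 - <<'E'
from h import *
s=st();print(inW(s["position"]))
E
```

```text
t 41.6 p [0.4812 0.0855 0.0434] rpy [164.  -0.  83.] F [ 0.3 -0.1 -0.8] op 5.98 j [ 0.24  0.24 -0.6   0.47 -0.1   0.35]
[ 0.0677 -0.074   0.0063]
```

Call:
servo_tool --plan '[0,0,0,0,0,0,3,0,0,0,0,0,0,3,0,0,0,0,0,0,3,0,0,0,0,0,0,3,0,0,0,0,0,0,3,0,0,-1.5,0,0,0,3,0,0,-3,0,0,0,3,0,0,-4,0,0,0,3,0,0,0,0,0,0,3]'

```text
clock: 42.55
position: [0.4602, 0.0895, 0.1302]
eef_rot: [2.854, -0.003, 1.449]
contact_force: [1.3, -0.1, 0.2]
opening: 0.44
```

```bash
python3 - <<'E'
from h import *
s=st();im=capture("wrist");save("w28",im);print(inW(s["position"]))
E
```

```text
t 42.5 p [0.4602 0.0895 0.1302] rpy [163.5  -0.2  83. ] F [ 1.3 -0.1  0.2] op 3.76 j [ 0.26  0.07 -0.53  0.7  -0.1   0.37]
[ 0.0643 -0.0755  0.0956]
```

View pics/w28.png

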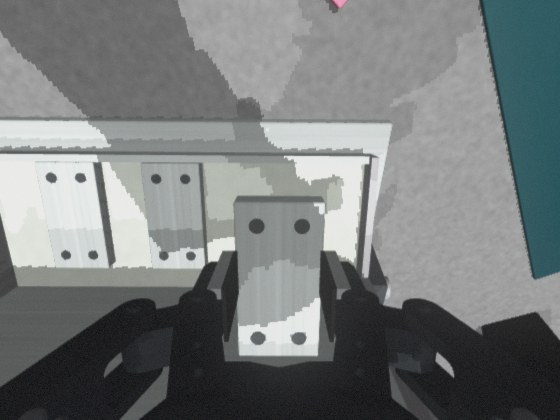

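```bash
cat >> h.py <<'E'
def down(yaw): return R.from_euler("xyz",[np.pi,0,np.radians(yaw)])
E
python3 - <<'E'
from h import *
P,Q=plan([.44,.22,.18],rot=down(55),grip=3,v=4.5,start=cur())
P,Q=plan([.5535,.384,.06],rot=down(23),grip=3,start=(P,Q),v=4.5)
E
```

```text
5 rows: 2.55, -0.38, -1.19, 3.2, -0.83, 5.56, 3, 2.48, -0.7, -1.19, 3.2, -0.83, 5.56, 3, 2.39, -1, -1.19, 3.2, -0.82, 5.56, 3, 2.25, -1.29, -1.15, 3.19, -0.83, 5.56, 3, 2.1, -1.56, -1.1, 3.2, -0.83, 5.56, 3
6 rows: 3.32, -0.02, 2, 0, 0, 5.33, 3, 3.31, -0.33, 2, 0, 0, 5.34, 3, 3.27, -0.63, 2, 0, 0, 5.33, 3, 3.19, -0.93, 2, 0, 0, 5.33, 3, 3.09, -1.23, 2, 0, 0, 5.34, 3, 2.96, -1.51, 2, 0, 0, 5.33, 3
```

Call:
servo_tool --plan '[2.55,-0.38,-1.2,3.2,-0.83,5.56,3,2.48,-0.7,-1.2,3.2,-0.83,5.56,3,2.4,-1,-1.2,3.2,-0.83,5.56,3,2.25,-1.3,-1.15,3.2,-0.83,5.56,3,2.1,-1.56,-1.1,3.2,-0.83,5.56,3,3.32,0,2,0,0,5.33,3,3.3,-0.33,2,0,0,5.33,3,3.27,-0.63,2,0,0,5.33,3,3.2,-0.93,2,0,0,5.33,3,3.1,-1.23,2,0,0,5.33,3,2.96,-1.5,2,0,0,5.33,3,0,0,0,0,0,0,3,0,0,0,0,0,0,3]'

```text
clock: 43.9
position: [0.55, 0.3824, 0.0522]
eef_rot: [3.141, 0.013, 0.403]
contact_force: [0.6, -0.7, -1.2]
opening: 0.438
```

```bash
python3 - <<'E'
from h import *
s=st();im=capture("wrist");save("w29",im)
P,Q=plan([.5535,.384,.014],rot=down(23),grip=3,v=2,start=cur())
E
```

```text
t 43.9 p [0.55   0.3824 0.0522] rpy [180.    0.7  23.1] F [ 0.6 -0.7 -1.2] op 3.74 j [0.61 0.7  0.26 1.14 0.   1.77]
3 rows: 0.13, -0.02, 1.34, 0, 0.19, 0.01, 3, 0.12, -0.01, 1.33, 0, 0.2, 0.01, 3, 0.11, -0.02, 1.34, 0, 0.19, 0.01, 3
```

View pics/w29.png

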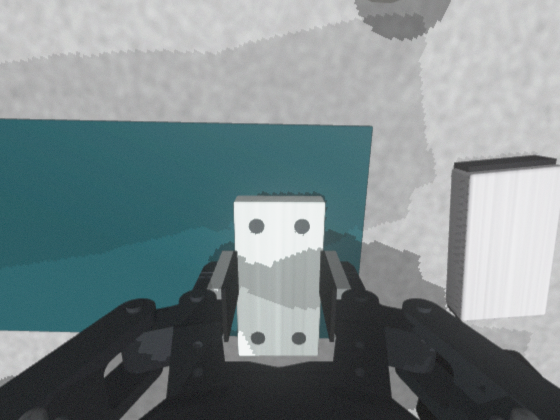

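Call:
servo_tool --plan '[0.1,0,1.3,0,0,0,3,0.1,0,1.2,0,0,0,3,0.1,0,0.8,0,0,0,3,0,0,0,0,0,0,3,0,0,0,0,0,0,3]'

```text
clock: 44.45
position: [0.5539, 0.3839, 0.0227]
eef_rot: [-3.141, 0.007, 0.401]
contact_force: [-0.0, 0.6, -1.0]
opening: 0.437
```

```bash
python3 - <<'E'
from h import *
s=st()
E
```

```text
t 44.5 p [0.5539 0.3839 0.0227] rpy [-180.     0.4   23. ] F [-0.   0.6 -1. ] op 3.74 j [0.61 0.73 0.23 1.08 0.   1.77]
```

Call:
servo_tool --plan '[0,0,0.5,0,0.3,0,3,0,0,0.3,0,0,0,3,0,0,0,0,0,0,3,0,0,0,0,0,0,3]'

```text
clock: 44.85
position: [0.554, 0.3842, 0.0148]
eef_rot: [-3.141, 0.002, 0.401]
contact_force: [0.2, -0.1, -1.7]
opening: 0.442
```

Call:
servo_tool --plan '[0,0,0.2,0,0,0,3,0,0,0,0,0,0,3,0,0,0,0,0,0,3]'

```text
clock: 45.15
position: [0.554, 0.3842, 0.0127]
eef_rot: [-3.141, 0.002, 0.401]
contact_force: [-0.3, -0.1, -1.1]
opening: 0.438
```

Call:
servo_tool --plan '[0,0,0.15,0,0,0,3,0,0,0,0,0,0,3,0,0,0,0,0,0,3]'

```text
clock: 45.45
position: [0.5543, 0.3844, 0.0118]
eef_rot: [-3.141, 0.001, 0.401]
contact_force: [-0.5, -1.2, 2.1]
opening: 0.44
```

```bash
python3 - <<'E'
from h import *
p=np.array([.554,.384,.10])
P,Q=p,down(23)
P,Q=plan([.44,.22,.19],rot=down(55),grip=6,v=4.5,start=(P,Q))
P,Q=plan(W(.066,-.0024,.10),rot=RW,grip=6,start=(P,Q),v=4.5)
P,Q=plan(W(.066,-.0024,.06),rot=RW,grip=6,start=(P,Q),v=4.5)
E
```

```text
5 rows: -3.38, 2.13, -1.8, 0, 0, -6.4, 6, -3.6, 1.74, -1.8, 0, 0, -6.4, 6, -3.76, 1.32, -1.8, 0, 0, -6.4, 6, -3.9, 0.9, -1.8, 0, 0, -6.4, 6, -3.97, 0.46, -1.8, 0, 0, -6.4, 6
5 rows: -3.22, 2.46, 1.12, -3.14, 0.78, -5.56, 6, -3.46, 2.08, 1.2, -3.13, 0.78, -5.57, 6, -3.66, 1.66, 1.26, -3.14, 0.79, -5.56, 6, -3.82, 1.23, 1.28, -3.13, 0.78, -5.56, 6, -3.93, 0.78, 1.28, -3.14, 0.78, -5.57, 6
1 rows: 0, 0, 4, 0, 0, 0, 6
```

Call:
servo_tool --plan '[0,0,0,0,0,0,5.8,0,0,0,0,0,0,5.8,0,0,0,0,0,0,5.8,0,0,-3,0,0,0,5.8,0,0,-3,0,0,0,6,0,0,-3,0,0,0,6,0,0,0,0,0,0,6]'

```text
clock: 46.15
position: [0.5571, 0.3862, 0.1071]
eef_rot: [-3.139, -0.008, 0.401]
contact_force: [1.0, 0.3, 1.0]
opening: 0.699
```

```bash
python3 - <<'E'
from h import *
s=st();im=capture("wrist");save("w30",im)
E
```

```text
t 46.1 p [0.5571 0.3862 0.1071] rpy [-179.8   -0.5   23. ] F [1.  0.3 1. ] op 5.97 j [0.61 0.66 0.33 1.23 0.   1.78]
```

View pics/w30.png

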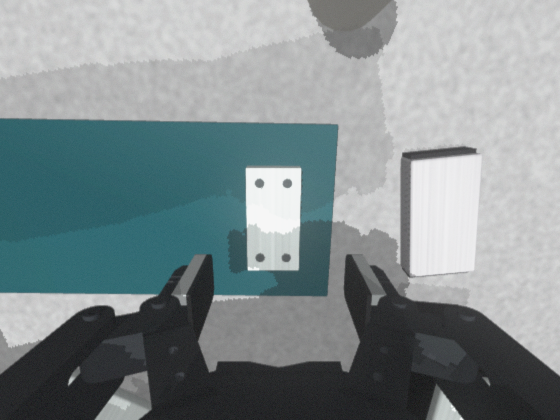

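The first plate lies flat on the mat with its bare face up. Next is the second plate.

Call:
servo_tool --plan '[-3.38,2.13,-1.8,0,0,-6.4,6,-3.6,1.74,-1.8,0,0,-6.4,6,-3.76,1.32,-1.8,0,0,-6.4,6,-3.9,0.9,-1.8,0,0,-6.4,6,-3.97,0.46,-1.8,0,0,-6.4,6,-3.22,2.46,1.12,-3.14,0.78,-5.56,6,-3.46,2.08,1.2,-3.14,0.78,-5.56,6,-3.66,1.66,1.26,-3.14,0.78,-5.56,6,-3.82,1.23,1.28,-3.14,0.78,-5.56,6,-3.93,0.78,1.28,-3.14,0.78,-5.57,6,0,0,4,0,0,0,6,0,0,0,0,0,0,6,0,0,0,0,0,0,6]'

```text
clock: 47.5
position: [0.458, 0.016, 0.0958]
eef_rot: [2.868, 0.001, 1.448]
contact_force: [0.5, 0.2, 1.0]
opening: 0.703
```

```bash
python3 - <<'E'
from h import *
s=st();im=capture("wrist");save("w31",im);print(inW(s["position"]))
c=cal("wrist");print(proj(c,W(.022,-.0024,.012)),proj(c,W(.102,-.0024,.012)))
plan(W(.067,-.0024,.006),rot=RW,grip=6,v=2,start=cur())
E
```

```text
t 47.5 p [0.458  0.016  0.0958] rpy [1.643e+02 1.000e-01 8.300e+01] F [0.5 0.2 1. ] op 6.01 j [ 0.07  0.09 -0.61  0.6  -0.05  0.19]
[ 0.0672 -0.0023  0.0607]
[276.68053369 294.02744038] [276.59219645 172.5098305 ]
3 rows: -0.02, -0.04, 1.85, -0.05, 0.01, 0.01, 6, -0.02, -0.04, 1.85, -0.05, 0, 0, 6, -0.02, -0.04, 1.85, -0.05, 0.01, 0.01, 6
```

View pics/w31.png

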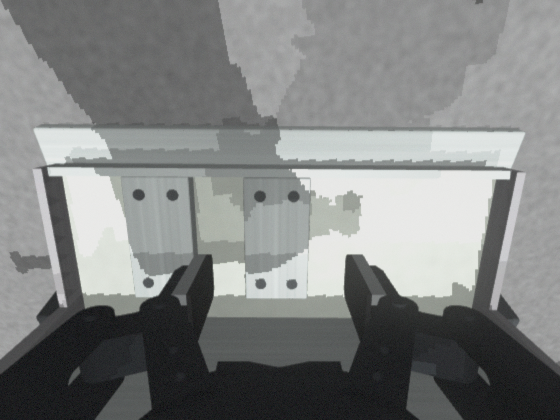

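Call:
servo_tool --plan '[0,-0.1,2,0,0,0,6,0,0,2,0,0,0,6,0,0,1,0,0,0,6,0,0,0.4,0,0,0,6,0,0,0,0,0,0,6,0,0,0,0,0,0,3,0,0,0,0,0,0,3,0,0,0,0,0,0,3,0,0,0,0,0,0,3,0,0,0,0,0,0,3]'

```text
clock: 48.55
position: [0.4736, 0.0146, 0.046]
eef_rot: [2.862, -0.0, 1.448]
contact_force: [-2.4, -0.7, 5.6]
opening: 0.439
```

```bash
python3 - <<'E'
from h import *
s=st();print(inW(s["position"]))
E
```

```text
t 48.5 p [0.4736 0.0146 0.046 ] rpy [164.  -0.  83.] F [-2.4 -0.7  5.6] op 3.75 j [ 0.06  0.2  -0.65  0.45 -0.05  0.18]
[ 0.0659 -0.0028  0.0085]
```

Call:
servo_tool --plan '[0,0,-1.5,0,0,0,3,0,0,-3,0,0,0,3,0,0,-4,0,0,0,3,0,0,-1,0,0,0,3,0,0,0,0,0,0,3,0,0,0,0,0,0,3]'

```text
clock: 49.15
position: [0.447, 0.0176, 0.1355]
eef_rot: [2.864, 0.0, 1.448]
contact_force: [-0.4, 0.3, -1.4]
opening: 0.435
```

```bash
python3 - <<'E'
from h import *
s=st();im=capture("wrist");save("w32",im);print(inW(s["position"]))
P,Q=plan([.425,.20,.18],rot=down(55),grip=3,v=4.5,start=cur())
P,Q=plan([.460,.334,.05],rot=down(30),grip=3,start=(P,Q),v=4.5)
E
```

```text
t 49.1 p [0.447  0.0176 0.1355] rpy [164.1   0.   83. ] F [-0.4  0.3 -1.4] op 3.71 j [ 0.08  0.01 -0.57  0.72 -0.05  0.19]
[ 0.067  -0.0025  0.102 ]
5 rows: 3.57, -0.59, -1.11, 3.1, -0.76, 5.56, 3, 3.48, -1, -1.11, 3.09, -0.77, 5.56, 3, 3.34, -1.38, -1.1, 3.1, -0.76, 5.56, 3, 3.18, -1.76, -1.05, 3.1, -0.76, 5.56, 3, 2.98, -2.12, -0.99, 3.1, -0.77, 5.56, 3
5 rows: 2.6, -0.96, 2.6, 0, 0, 5, 3, 2.5, -1.19, 2.6, 0, 0, 5, 3, 2.39, -1.4, 2.6, 0, 0, 5, 3, 2.26, -1.6, 2.6, 0, 0, 5, 3, 2.11, -1.79, 2.6, 0, 0.01, 5, 3
```

View pics/w32.png

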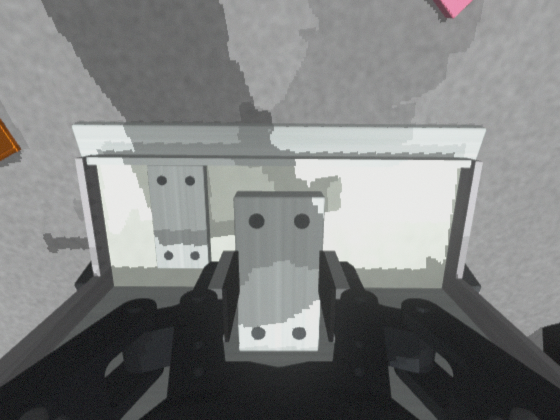

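Call:
servo_tool --plan '[3.57,-0.6,-1.1,3.1,-0.76,5.56,3,3.48,-1,-1.1,3.1,-0.76,5.56,3,3.34,-1.38,-1.1,3.1,-0.76,5.56,3,3.18,-1.76,-1.05,3.1,-0.76,5.56,3,3,-2.12,-1,3.1,-0.76,5.56,3,2.6,-0.96,2.6,0,0,5,3,2.5,-1.2,2.6,0,0,5,3,2.4,-1.4,2.6,0,0,5,3,2.26,-1.6,2.6,0,0,5,3,2.1,-1.8,2.6,0,0,5,3,0,0,1.5,0,0,0,3,0,0,0,0,0,0,3,0,0,0,0,0,0,3,0,0,0,0,0,0,3]'

```text
clock: 50.6
position: [0.4613, 0.3342, 0.0366]
eef_rot: [3.141, -0.002, 0.523]
contact_force: [0.7, 0.4, -0.7]
opening: 0.433
```

```bash
python3 - <<'E'
from h import *
s=st();im=capture("wrist");save("w33",im)
plan([.460,.334,.014],rot=down(30),grip=3,start=cur(),v=4.5)
E
```

```text
t 50.6 p [0.4613 0.3342 0.0366] rpy [ 1.8e+02 -1.0e-01  3.0e+01] F [ 0.7  0.4 -0.7] op 3.70 j [ 0.63  0.53 -0.11  0.94 -0.    1.68]
1 rows: -0.17, -0.06, 2.32, 0.03, -0.2, -0.04, 3
```

View pics/w33.png

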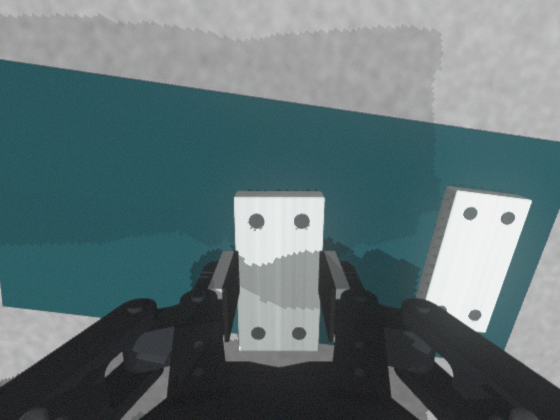

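Call:
servo_tool --plan '[0,0,1.2,0,0,0,3,0,0,0.9,0,0,0,3,0,0,0.2,0,0,0,3,0,0,0,0,0,0,3,0,0,0,0,0,0,3]'

```text
clock: 51.15
position: [0.4609, 0.3344, 0.0131]
eef_rot: [3.141, -0.002, 0.524]
contact_force: [0.5, -0.1, -0.6]
opening: 0.432
```

Call:
servo_tool --plan '[0,0,0.15,0,0,0,3,0,0,0,0,0,0,3,0,0,0,0,0,0,3]'

```text
clock: 51.45
position: [0.4611, 0.3345, 0.0128]
eef_rot: [3.141, -0.003, 0.524]
contact_force: [-2.6, -2.1, 7.3]
opening: 0.433
```

Call:
servo_tool --plan '[0,0,-0.1,0,0,0,3,0,0,0,0,0,0,5.8,0,0,0,0,0,0,5.8,0,0,0,0,0,0,5.8,0,0,-3,0,0,0,5.8,0,0,-3,0,0,0,6,0,0,-3,0,0,0,6,0,0,0,0,0,0,6]'

```text
clock: 52.25
position: [0.4637, 0.3365, 0.1075]
eef_rot: [-3.141, -0.011, 0.524]
contact_force: [-0.4, 0.4, 0.4]
opening: 0.7
```

```bash
python3 - <<'E'
from h import *
s=st();im=capture("wrist");save("w34",im)
P,Q=plan([.425,.20,.19],rot=down(55),grip=6,v=4.5)
P,Q=plan(W(.068,.0695,.10),rot=RW,grip=6,start=(P,Q),v=4.5)
E
```

```text
t 52.2 p [0.4637 0.3365 0.1075] rpy [-180.    -0.6   30. ] F [-0.4  0.4  0.4] op 5.98 j [ 0.63  0.45 -0.02  1.09 -0.    1.68]
4 rows: -2.51, 2.47, -2.12, 0, 0, -6.25, 6, -2.76, 2.18, -2.12, 0, 0, -6.25, 6, -2.99, 1.86, -2.11, 0, 0, -6.24, 6, -3.17, 1.53, -2.12, 0, 0, -6.25, 6
6 rows: -3.34, 2.6, 0.94, -2.61, 0.65, -4.64, 6, -3.55, 2.28, 1.02, -2.62, 0.65, -4.63, 6, -3.74, 1.93, 1.07, -2.61, 0.65, -4.64, 6, -3.89, 1.58, 1.11, -2.61, 0.66, -4.63, 6, -4.01, 1.21, 1.12, -2.61, 0.65, -4.64, 6, -4.11, 0.82, 1.13, -2.62, 0.65, -4.64, 6
```

View pics/w34.png

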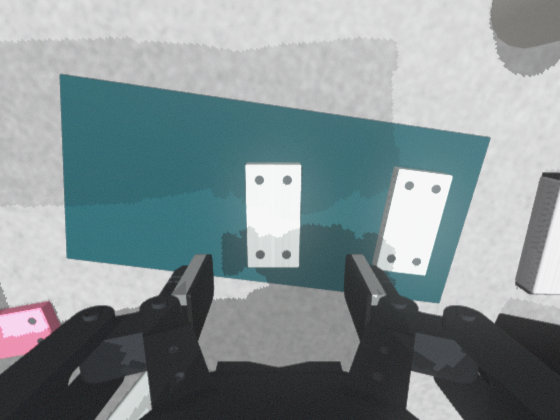

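Call:
servo_tool --plan '[-2.5,2.47,-2.1,0,0,-6.25,6,-2.76,2.18,-2.1,0,0,-6.25,6,-3,1.86,-2.1,0,0,-6.25,6,-3.17,1.53,-2.1,0,0,-6.25,6,-3.34,2.6,0.94,-2.61,0.65,-4.64,6,-3.55,2.28,1.02,-2.61,0.65,-4.64,6,-3.74,1.93,1.07,-2.61,0.65,-4.64,6,-3.9,1.58,1.1,-2.61,0.65,-4.64,6,-4,1.2,1.12,-2.61,0.65,-4.64,6,-4.1,0.82,1.13,-2.61,0.65,-4.64,6,0,0,3,0,0,0,6,0,0,0,0,0,0,6,0,0,0,0,0,0,6,0,0,0,0,0,0,6]'

```text
clock: 53.7
position: [0.4447, -0.0551, 0.1017]
eef_rot: [2.861, -0.001, 1.451]
contact_force: [-0.4, 0.5, 1.1]
opening: 0.703
```

```bash
python3 - <<'E'
from h import *
s=st();im=capture("wrist");save("w35",im);print(inW(s["position"]))
c=cal("wrist");print(proj(c,W(.022,.0695,.012)),proj(c,W(.102,.0695,.012)))
plan(W(.067,.0695,.006),rot=RW,grip=6,v=7,start=cur())
E
```

```text
t 53.7 p [ 0.4447 -0.0551  0.1017] rpy [163.9  -0.   83.1] F [-0.4  0.5  1.1] op 6.01 j [-0.12  0.06 -0.63  0.6   0.   -0.  ]
[0.07   0.0699 0.0676]
[277.64526727 293.60880417] [277.95306523 176.59311449]
1 rows: 0.01, 0.24, 6.19, 0.16, -0.08, 0.14, 6
```

View pics/w35.png

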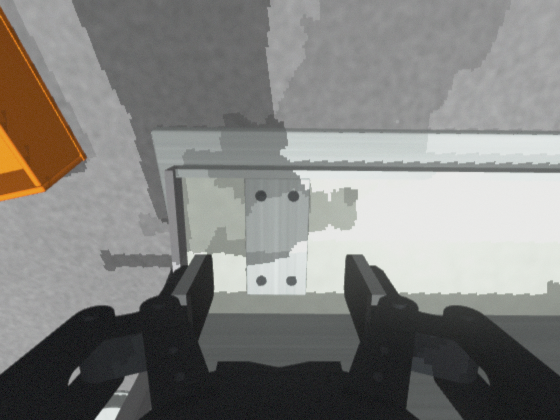

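Call:
servo_tool --plan '[0,0.2,2.5,0,0,0,6,0,0,2,0,0,0,6,0,0,1,0,0,0,6,0,0,0.6,0,0,0,6,0,0,0,0,0,0,6,0,0,0,0,0,0,3,0,0,0,0,0,0,3,0,0,0,0,0,0,3,0,0,0,0,0,0,3,0,0,0,0,0,0,3]'

```text
clock: 54.75
position: [0.4634, -0.0581, 0.0443]
eef_rot: [2.859, -0.001, 1.449]
contact_force: [-2.8, 0.9, 6.0]
opening: 0.441
```

```bash
python3 - <<'E'
from h import *
s=st();print(inW(s["position"]))
E
```

```text
t 54.8 p [ 0.4634 -0.0581  0.0443] rpy [ 1.638e+02 -1.000e-01  8.300e+01] F [-2.8  0.9  6. ] op 3.76 j [-0.13  0.19 -0.67  0.43  0.   -0.  ]
[0.0676 0.0707 0.0072]
```

Call:
servo_tool --plan '[0,0,-1.5,0,0,0,3,0,0,-3,0,0,0,3,0,0,-4,0,0,0,3,0,0,-1.5,0,0,0,3,0,0,0,0,0,0,3,0,0,0,0,0,0,3]'

```text
clock: 55.35
position: [0.4353, -0.0549, 0.1392]
eef_rot: [2.86, -0.001, 1.449]
contact_force: [-0.9, -0.7, -1.5]
opening: 0.439
```

```bash
python3 - <<'E'
from h import *
s=st();im=capture("wrist");save("w36",im);print(inW(s["position"]))
P,Q=plan([.40,.15,.18],rot=down(55),grip=3,v=4.5,start=cur())
P,Q=plan([.366,.287,.04],rot=down(28),grip=3,start=(P,Q),v=4.5)
E
```

```text
t 55.4 p [ 0.4353 -0.0549  0.1392] rpy [163.9  -0.   83. ] F [-0.9 -0.7 -1.5] op 3.75 j [-0.13 -0.01 -0.59  0.72  0.   -0.  ]
[0.0686 0.0709 0.1062]
5 rows: 3.98, -0.91, -1.13, 3.14, -0.79, 5.57, 3, 3.86, -1.36, -1.12, 3.13, -0.79, 5.56, 3, 3.69, -1.78, -1.08, 3.14, -0.79, 5.57, 3, 3.48, -2.19, -1.03, 3.14, -0.79, 5.57, 3, 3.24, -2.57, -0.94, 3.14, -0.79, 5.57, 3
5 rows: 1.85, -2.13, 2.8, 0, 0, 5.4, 3, 1.65, -2.29, 2.8, 0, 0, 5.4, 3, 1.42, -2.44, 2.8, 0, 0, 5.4, 3, 1.19, -2.56, 2.8, 0, 0, 5.4, 3, 0.94, -2.66, 2.8, 0, 0.01, 5.4, 3
```

View pics/w36.png

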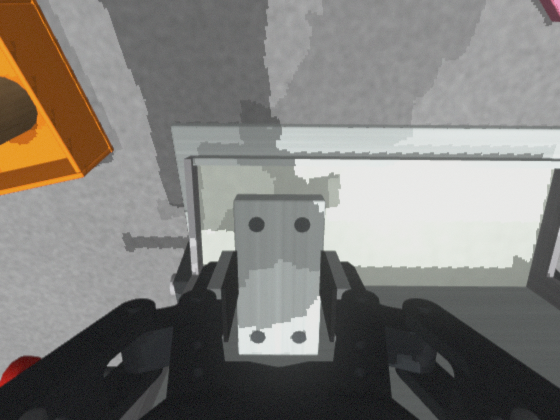

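Call:
servo_tool --plan '[3.98,-0.9,-1.13,3.14,-0.79,5.57,3,3.86,-1.36,-1.12,3.14,-0.79,5.57,3,3.7,-1.78,-1.08,3.14,-0.79,5.57,3,3.48,-2.2,-1.03,3.14,-0.79,5.57,3,3.24,-2.57,-0.94,3.14,-0.79,5.57,3,1.85,-2.13,2.8,0,0,5.4,3,1.65,-2.3,2.8,0,0,5.4,3,1.42,-2.44,2.8,0,0,5.4,3,1.2,-2.56,2.8,0,0,5.4,3,0.94,-2.66,2.8,0,0,5.4,3,0,0,0,0,0,0,3,0,0,0,0,0,0,3,0,0,0,0,0,0,3]'

```text
clock: 56.7
position: [0.367, 0.2866, 0.0407]
eef_rot: [3.141, -0.0, 0.489]
contact_force: [-0.5, -0.8, -0.4]
opening: 0.438
```

```bash
python3 - <<'E'
from h import *
s=st();im=capture("wrist");save("w37",im)
plan([.366,.287,.014],rot=down(28),grip=3,start=cur(),v=4.5)
E
```

```text
t 56.7 p [0.367  0.2866 0.0407] rpy [179.9  -0.   28. ] F [-0.5 -0.8 -0.4] op 3.74 j [ 0.66  0.35 -0.39  0.83 -0.    1.75]
1 rows: -0.12, -0.09, 2.72, 0.04, -0.09, -0.05, 3
```

View pics/w37.png

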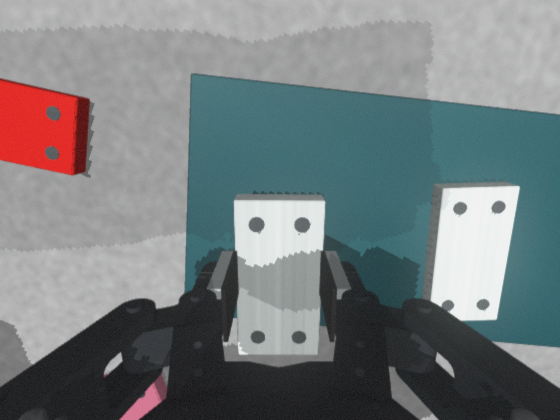

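Call:
servo_tool --plan '[0,0,1.5,0,0,0,3,0,0,0.8,0,0,0,3,0,0,0.4,0,0,0,3,0,0,0,0,0,0,3,0,0,0,0,0,0,3]'

```text
clock: 57.25
position: [0.3672, 0.2872, 0.0143]
eef_rot: [3.141, -0.002, 0.488]
contact_force: [1.0, 0.2, -1.5]
opening: 0.439
```

Call:
servo_tool --plan '[0,0,0.15,0,0,0,3,0,0,0,0,0,0,3,0,0,0,0,0,0,3]'

```text
clock: 57.55
position: [0.3669, 0.2873, 0.0125]
eef_rot: [3.141, -0.001, 0.489]
contact_force: [1.0, -0.2, -1.6]
opening: 0.445
```

Call:
servo_tool --plan '[0,0,0.12,0,0,0,3,0,0,0,0,0,0,3,0,0,0,0,0,0,3]'

```text
clock: 57.85
position: [0.367, 0.2874, 0.0114]
eef_rot: [3.141, -0.001, 0.489]
contact_force: [-0.9, 0.2, 1.3]
opening: 0.442
```

Call:
servo_tool --plan '[0,0,0,0,0,0,5.8,0,0,0,0,0,0,5.8,0,0,0,0,0,0,5.8,0,0,-3,0,0,0,5.8,0,0,-4,0,0,0,6,0,0,-4.5,0,0,0,6,0,0,-4.5,0,0,0,6,0,0,-4.5,0,0,0,6,0,0,-4.5,0,0,0,6,0,0,-3,0,0,0,6,0,0,0,0,0,0,6,0,0,0,0,0,0,6]'

```text
clock: 59.05
position: [0.3668, 0.2874, 0.2914]
eef_rot: [3.141, -0.002, 0.489]
contact_force: [-0.2, -0.1, -0.5]
opening: 0.701
```

```bash
python3 - <<'E'
from h import *
s=st();im=capture("wrist");save("w38",im)
x,z=pin(1.85);print(x,z,T(x,.177,z))
P,Q=plan(T(x,.177,.29),rot=down(-7),grip=6,v=4.5)
E
```

```text
t 59.0 p [0.3668 0.2874 0.2914] rpy [ 1.8e+02 -1.0e-01  2.8e+01] F [-0.2 -0.1 -0.5] op 5.98 j [ 0.67  0.15  0.05  1.47 -0.    1.75]
0.036082578368548224 0.16008673084633593 [ 0.48106804 -0.16743968  0.16008673]
11 rows: -1.02, 4.14, 0, 0, 0, 3.18, 6, -0.78, 4.18, 0.01, 0, 0, 3.18, 6, -0.55, 4.23, 0, 0, 0, 3.18, 6, -0.32, 4.25, 0, 0, 0, 3.19, 6, -0.08, 4.26, 0, 0, 0, 3.18, 6, 0.15, 4.26, 0.01, 0, 0, 3.18, 6, 0.4, 4.24, 0, 0, 0, 3.18, 6, 0.62, 4.21, 0, 0, 0, 3.18, 6, 0.86, 4.18, 0, 0, 0, 3.18, 6, 1.09, 4.11, 0.01, 0, 0, 3.18, 6, 1.32, 4.06, 0, 0, 0, 3.19, 6
```

View pics/w38.png

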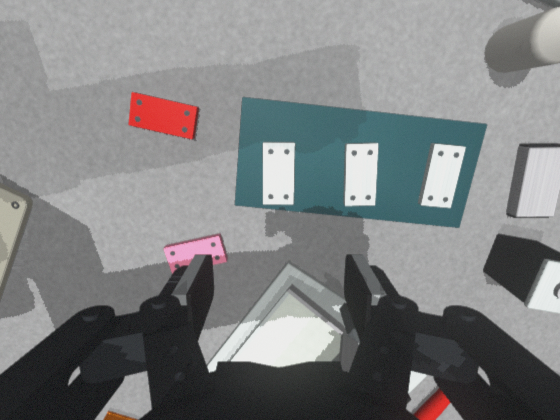

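All three plates lie flat on the mat, bare face up, at (278,174), (361,175) and (443,176). Now I'll go to the pin.

Call:
servo_tool --plan '[-1,4.14,0,0,0,3.18,6,-0.78,4.18,0,0,0,3.18,6,-0.55,4.23,0,0,0,3.18,6,-0.32,4.25,0,0,0,3.18,6,-0.1,4.26,0,0,0,3.18,6,0.15,4.26,0,0,0,3.18,6,0.4,4.24,0,0,0,3.18,6,0.62,4.2,0,0,0,3.18,6,0.86,4.18,0,0,0,3.18,5,1.1,4.1,0,0,0,3.18,5,1.32,4.06,0,0,0,3.2,5,0,0,3,0,0,0,5,0,0,3,0,0,0,5,0,0,0,0,0,0,5,0,0,0,0,0,0,5,0,0,0,0,0,0,5]'

```text
clock: 60.7
position: [0.4822, -0.1668, 0.2323]
eef_rot: [3.141, -0.002, -0.122]
contact_force: [0.2, -0.0, 1.0]
opening: 0.581
```

```bash
python3 - <<'E'
from h import *
s=st();im=capture("wrist");save("w39",im);c=cal("wrist")
x,z=pin(1.85);print(proj(c,T(x,.177,z)),proj(c,T(x,.140,z)))
P,Q=plan(T(x,.177,z-.014),rot=down(-7),grip=5,v=2,start=cur())
E
```

```text
t 60.7 p [ 0.4822 -0.1668  0.2323] rpy [ 1.8e+02 -1.0e-01 -7.0e+00] F [ 0.2 -0.   1. ] op 4.96 j [-0.33  0.26  0.03  1.34  0.    1.36]
[275.97588863 221.03177818] [275.92252106 167.2286351 ]
5 rows: -0.03, 0.01, 1.73, 0.01, -0.04, 0.01, 5, -0.03, 0.02, 1.74, 0, -0.04, 0, 5, -0.04, 0.01, 1.73, 0.01, -0.04, 0.01, 5, -0.02, 0.01, 1.73, 0, -0.04, 0, 5, -0.03, 0.02, 1.74, 0.01, -0.04, 0.01, 5
```

View pics/w39.png

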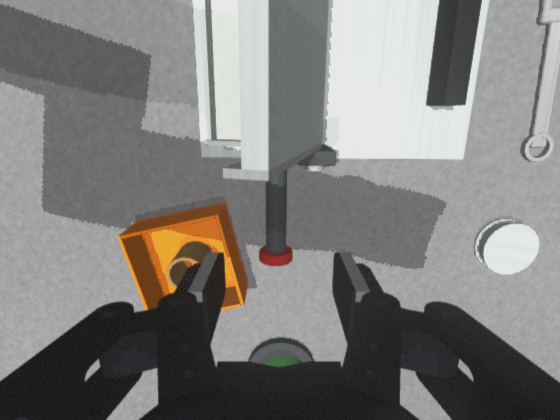

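Call:
servo_tool --plan '[-0.1,0,2.5,0,0,0,5,0,0,2.5,0,0,0,5,0,0,2,0,0,0,5,0,0,1.5,0,0,0,5,0,0,0.2,0,0,0,5,0,0,0,0,0,0,5]'

```text
clock: 61.35
position: [0.4813, -0.1668, 0.1453]
eef_rot: [3.141, -0.002, -0.122]
contact_force: [0.8, 0.4, -0.2]
opening: 0.586
```

```bash
python3 - <<'E'
from h import *
s=st();im=capture("wrist");save("w40",im);arc(1.85,.925,18,.5);arc(.925,0,18,.5)
E
```

```text
t 61.4 p [ 0.4813 -0.1668  0.1453] rpy [ 1.8e+02 -1.0e-01 -7.0e+00] F [ 0.8  0.4 -0.2] op 5.00 j [-0.33  0.31 -0.13  1.13  0.    1.36]
0.54, 0, -0.17, 0, 0, 0, 0.5, 0.55, 0, -0.15, 0, 0, 0, 0.5, 0.55, 0, -0.11, 0, 0, 0, 0.5, 0.56, 0, -0.09, 0, 0, 0, 0.5, 0.56, 0, -0.06, 0, 0, 0, 0.5, 0.57, 0, -0.02, 0, 0, 0, 0.5, 0.56, 0, 0, 0, 0, 0, 0.5, 0.57, 0, 0.03, 0, 0, 0, 0.5, 0.56, 0, 0.05, 0, 0, 0, 0.5, 0.56, 0, 0.09, 0, 0, 0, 0.5, 0.56, 0, 0.12, 0, 0, 0, 0.5, 0.54, 0, 0.14, 0, 0, 0, 0.5, 0.54, 0, 0.17, 0, 0, 0, 0.5, 0.53, 0, 0.2, 0, 0, 0, 0.5, 0.52, 0, 0.23, 0, 0, 0, 0.5, 0.51, 0, 0.25, 0, 0, 0, 0.5, 0.49, 0, 0.28, 0, 0, 0, 0.5, 0.48, 0, 0.3, 0, 0, 0, 0.5
0.46, 0, 0.33, 0, 0, 0, 0.5, 0.45, 0, 0.35, 0, 0, 0, 0.5, 0.42, 0, 0.37, 0, 0, 0, 0.5, 0.41, 0, 0.4, 0, 0, 0, 0.5, 0.38, 0, 0.41, 0, 0, 0, 0.5, 0.37, 0, 0.43, 0, 0, 0, 0.5, 0.34, 0, 0.46, 0, 0, 0, 0.5, 0.31, 0, 0.47, 0, 0, 0, 0.5, 0.3, 0, 0.48, 0, 0, 0, 0.5, 0.26, 0, 0.5, 0, 0, 0, 0.5, 0.24, 0, 0.51, 0, 0, 0, 0.5, 0.22, 0, 0.53, 0, 0, 0, 0.5, 0.19, 0, 0.53, 0, 0, 0, 0.5, 0.15, 0, 0.54, 0, 0, 0, 0.5, 0.14, 0, 0.55, 0, 0, 0, 0.5, 0.1, 0, 0.56, 0, 0, 0, 0.5, 0.07, 0, 0.56, 0, 0, 0, 0.5, 0.05, 0, 0.57, 0, 0, 0, 0.5
```

View pics/w40.png

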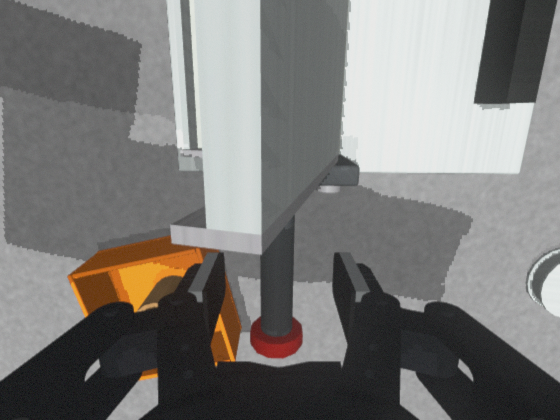

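Call:
servo_tool --plan '[0,0,0,0,0,0,3,0,0,0,0,0,0,0.5,0,0,0,0,0,0,0.5,0,0,0,0,0,0,0.5,0,0,0,0,0,0,0.5,0,0,0,0,0,0,0.5]' --force 40

```text
clock: 62.0
position: [0.4807, -0.167, 0.1452]
eef_rot: [3.141, -0.002, -0.123]
contact_force: [-2.2, 0.7, 5.7]
opening: 0.15
```

Call:
servo_tool --plan '[0.54,0,-0.17,0,0,0,0.5,0.55,0,-0.15,0,0,0,0.5,0.55,0,-0.11,0,0,0,0.5,0.56,0,-0.09,0,0,0,0.5]'

```text
clock: 62.4
position: [0.4992, -0.1694, 0.1495]
eef_rot: [3.141, 0.006, -0.123]
contact_force: [-10.0, -0.2, 7.8]
opening: 0.15
```

Call:
servo_tool --plan '[0.56,0,-0.06,0,0,0,0.5,0.57,0,-0.02,0,0,0,0.5,0.56,0,0,0,0,0,0.5,0.57,0,0.03,0,0,0,0.5,0.56,0,0.05,0,0,0,0.5]'

```text
clock: 62.9
position: [0.5285, -0.1732, 0.1495]
eef_rot: [3.141, 0.003, -0.123]
contact_force: [-6.6, -1.3, 5.3]
opening: 0.145
```

Call:
servo_tool --plan '[0.56,0,0.09,0,0,0,0.5,0.56,0,0.12,0,0,0,0.5,0.54,0,0.14,0,0,0,0.5,0.54,0,0.17,0,0,0,0.5,0.53,0,0.2,0,0,0,0.5,0.52,0,0.23,0,0,0,0.5,0.51,0,0.25,0,0,0,0.5,0.49,0,0.28,0,0,0,0.5,0.48,0,0.3,0,0,0,0.5]'

```text
clock: 63.8
position: [0.5765, -0.1793, 0.1315]
eef_rot: [3.141, 0.001, -0.123]
contact_force: [-4.9, -1.8, 8.8]
opening: 0.144
```

```bash
python3 - <<'E'
from h import *
s=st();im=capture("wrist");save("w41",im);p=s["position"];print(p@XS-HX,p[2],pin(.925))
E
```

```text
t 63.8 p [ 0.5765 -0.1793  0.1315] rpy [ 1.799e+02  1.000e-01 -7.100e+00] F [-4.9 -1.8  8.8] op 1.23 j [-0.3   0.5   0.12  1.19 -0.    1.39]
-0.06007854467344087 0.1315076417053208 (np.float64(-0.06141008058283949), np.float64(0.14745929150616224))
```

View pics/w41.png

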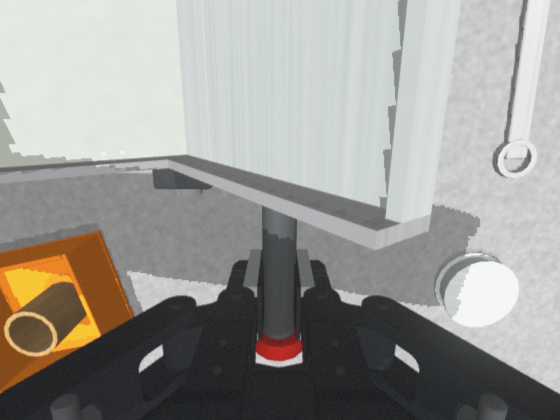

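Good tracking. Lower the rest.

Call:
servo_tool --plan '[0.46,0,0.33,0,0,0,0.5,0.45,0,0.35,0,0,0,0.5,0.42,0,0.37,0,0,0,0.5,0.41,0,0.4,0,0,0,0.5,0.38,0,0.41,0,0,0,0.5,0.37,0,0.43,0,0,0,0.5,0.34,0,0.46,0,0,0,0.5,0.31,0,0.47,0,0,0,0.5,0.3,0,0.48,0,0,0,0.5,0.26,0,0.5,0,0,0,0.5,0.24,0,0.51,0,0,0,0.5]'

```text
clock: 64.95
position: [0.6165, -0.1839, 0.0842]
eef_rot: [3.141, -0.0, -0.123]
contact_force: [-3.9, -2.6, 3.4]
opening: 0.148
```

Call:
servo_tool --plan '[0.22,0,0.53,0,0,0,0.5,0.19,0,0.53,0,0,0,0.5,0.15,0,0.54,0,0,0,0.5,0.14,0,0.55,0,0,0,0.5,0.1,0,0.56,0,0,0,0.5,0.07,0,0.56,0,0,0,0.5,0.05,0,0.57,0,0,0,0.5,0,0,0,0,0,0,0.5,0,0,0,0,0,0,0.5]'

```text
clock: 65.85
position: [0.6255, -0.1848, 0.0464]
eef_rot: [3.142, -0.0, -0.123]
contact_force: [-5.2, -2.1, 4.5]
opening: 0.144
```

```bash
python3 - <<'E'
from h import *
s=st();im=capture("wrist");save("w42",im);p=s["position"];print(p@XS-HX,p[2],pin(0))
E
```

```text
t 65.8 p [ 0.6255 -0.1848  0.0464] rpy [180.  -0.  -7.] F [-5.2 -2.1  4.5] op 1.23 j [-0.29  0.66  0.17  1.08  0.    1.41]
-0.1093591523159323 0.046363373022493215 (np.float64(-0.11), np.float64(0.062))
```

Call:
servo_tool --plan '[0,0,0,0,0,0,3,0,0,0,0,0,0,5,0,0,0,0,0,0,5,0,0,0,0,0,0,5,0,0,-3,0,0,0,5,0,0,-4,0,0,0,5,0,0,-4,0,0,0,5,0,0,-4,0,0,0,5,0,0,-4,0,0,0,6,-3,2,0,0,0,0,6,-4,2,0,0,0,0,6,-4,2,0,0,0,0,6,-4,2,0,0,0,0,6,-4,2,0,0,0,0,6,0,0,0,0,0,0,6]'

```text
clock: 67.4
position: [0.4203, -0.2615, 0.2365]
eef_rot: [-3.142, 0.001, -0.127]
contact_force: [1.0, 0.6, -0.8]
opening: 0.703
```

```bash
python3 - <<'E'
from h import *
s=st();im=capture("wrist");save("w43",im);t=capture("top");save("t43",t,(120,100,460,330),2.3);save("s43",capture("side"),(190,130,400,350),2.7)
E
```

```text
t 67.4 p [ 0.4203 -0.2615  0.2365] rpy [-1.8e+02  1.0e-01 -7.3e+00] F [ 1.   0.6 -0.8] op 6.01 j [-0.56  0.23  0.    1.35 -0.    1.14]
```

View pics/t43.png

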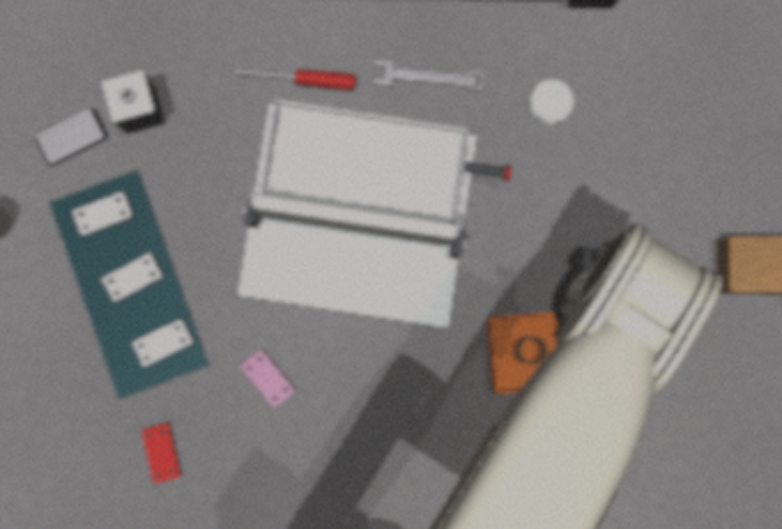

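View pics/s43.png

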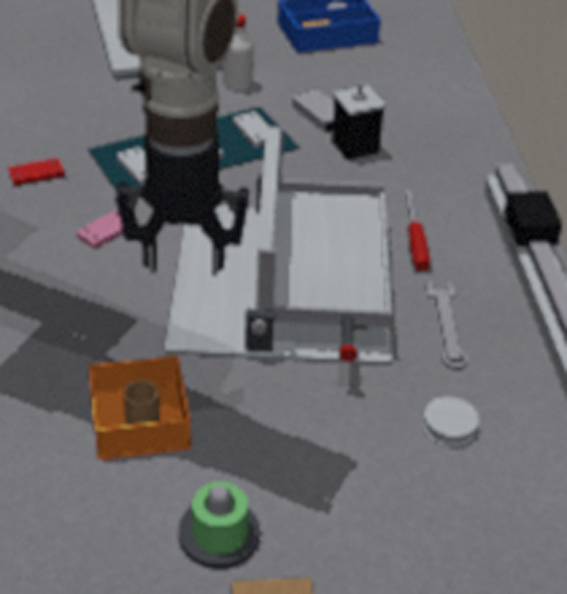

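View pics/w43.png

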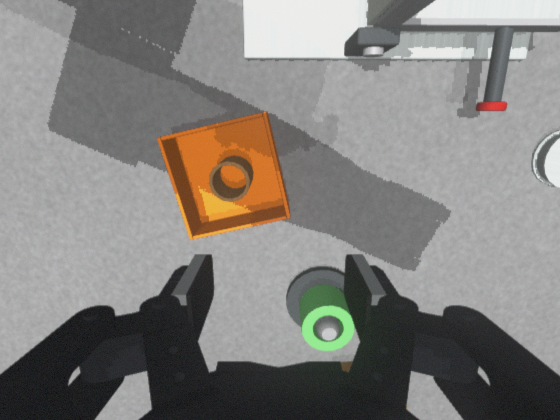

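```bash
python3 - <<'E'
from h import *
t=capture("top");c=cal("top");H=hsv(t);m=((H[...,1]<60)&(H[...,2]>150)).astype(np.uint8)
m[:,:140]=0;m[:,212:]=0;m[:172]=0;m[280:]=0
cs,_=cv2.findContours(m,cv2.RETR_EXTERNAL,cv2.CHAIN_APPROX_NONE)
for k in cs:
    if cv2.contourArea(k)>100:
        r=rect_on(c,k,.016);d=np.array(r[:2])-[455.3,338.2];a=np.radians(21.9);print(np.round(r,1),"mat coords",np.round([d@[np.cos(a),np.sin(a)],d@[-np.sin(a),np.cos(a)]],1))
st();print(sign_off())
E
```

```text
[369.1 282.8  76.   37.5 -62. ] mat coords [-100.7  -19.2]
[463.8 331.3  76.3  36.4 -61.9] mat coords [ 5.3 -9.6]
[556.6 378.9  76.7  37.5 -66.6] mat coords [109.2   0. ]
t 67.6 p [ 0.426  -0.2607  0.2365] rpy [180.   -0.2  -7. ] F [ 0.4 -0.1  0.2] op 6.04 j [-0.55  0.24  0.01  1.34  0.    1.14]
the job is handed in; nothing more can be done
None
```

The job is done and handed in at about 68 s of the 210 s allowed. No verdict was reported.

- **Core and roll:** The empty core stands in the orange bin. The green roll is upright on the spindle, right down on its base, with the rod showing above it.
- **Plates over:** All three purple-topped plates were laid side by side on the tray floor, purple up, and let go. I then swung the tray over by its pin to its stop, and all three tumbled onto the white wall bare face up.
- **Plates back and tray down:** The plates now lie flat and bare face up on the mat. The last top view puts their centres at about -101, +5 and +109 mm along the mat and at most 19 mm off its centre line, so all are inside its edges. The empty tray is back down, with its pin knob within a pixel of where it started.
- **Other things:** The pink and red look-alikes and the other bench items I could see were not touched. The last pictures show them where they were.
- **One irregularity:** At the end of the first swing the fingers rode up on the pin, and the wrist force read about 60 N (limit 120 N). I think this was the fingertips wedging on the pin rather than the gripper's body pressing on the tray, but no separate reading confirms it. I gripped the pin deeper on the way back, and the force stayed around 10 N.

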